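Build the feeding tower on the shop counter

ROBOT

A 6-joint arm with a two-finger parallel gripper is mounted at the origin on the work surface. World frame = base frame: x ahead of the robot, y to its left, z up, the work surface at z = 0. Lengths are in m, angles in degrees, forces in N, time in s.
With the tool pointing down it reaches from about 0.4 to 0.825 m from the base axis. Payload 7 kg.
Tool frame: the origin (TCP) lies at the very end of the fingers, on their centre line; the grasp point (between the pads) lies 19 mm behind it (r.hold_point_z is the distance from the TCP to the grasp point, in m); z points along the fingers, y is the direction in which the jaws open and shut (so a half turn about z gives the same grasp; the last joint's range is limited). The gripper opens to 88 mm and grips with 3 to 60 N. Pads are 19 mm wide; open, the fingers measure 130 mm over their backs; the gripper's body (78 mm by 193 mm) begins 47 mm behind the grasp point.
Start: joints at [85.491, 20.546, 0.682, 0, -70.136, -16.507], TCP at [0.242, 0.63, 0.227] pointing down, gripper open.
Joint ranges: [-176.03, 176.03], [-82.01, 121.73], [-58.28, 71.71], [-173.87, 95.51], [-174.79, -0.11], [-173.66, 173.66]. Speed limits (degrees/s): [136.94, 136.94, 172.46, 180, 180, 180].

INTERFACE

Orientations are given as [roll, pitch, yaw] about the fixed x, y, z axes, in that order (R = Rz(yaw) Ry(pitch) Rx(roll)).
In Python, from plant import r gives the robot as it stands. The module is installed in compiled form; this text tells all that it offers.
- The arm moves only by the shell command python3 -m inch 'ROWS' [FORCE]. ROWS is text: rows parted by semicolons, each of 7 numbers parted by spaces: the shift along the tool's x, y, z in m, then the turn, a rotation vector about the tool's x, y, z in rad, then the opening, from 0 (shut) to 1 (fully open). In form: tx ty tz ax ay az jaw; .... A call has 1 to 20 rows; each row shifts and turns the commanded pose from where the row before left it, along the tool's axes as they then stand; what a row does not reach is not made up. A row lasts 1/12 s, in which the tool goes at most 41.7 mm and 7.16 degrees, less where a joint would pass 70% of its speed; a pose out of reach is approached as far as the arm can. A call with a gripper value outside its range is refused whole. The fingers move at their own pace and stop on an object; FORCE is the grip in N (left out, the last holds). Time passes only in rows, so rows that do not move let the fingers close. It gives the time, the measured TCP pose, the force and the opening at its end, in the units of the state.
- r.get_state(): the state, without advancing time (a new reading comes with each control period).
- r.capture(name): name is "scene" or "top" or "wrist"; returns the picture (384x512x3 uint8, red, green, blue); there is no depth.
- r.camera_params(name): a dict with "vfov" (degrees; the focal length in pixels is half the picture's height over the tangent of half this angle, whatever the lens; pixels are square), "cx", "cy" (the principal point, pixels), "distortion" ([k1, k2, p1, p2, k3] as OpenCV has them; the pictures are not rectified), "R" (3x3) and "t" (3): a world point X has camera coordinates R X + t. Camera axes: x right, y down, z forward; pixel columns grow to the right and rows downward; lengths in m; the calibration is good to about 2 mm. A picture is of the moment at which its call begins: read the wrist's pose just before it. camera_params takes no time and is no camera call; for the wrist camera it gives the pose at the moment of the call.
- r.close_job(): hands the job in, once; it reports no verdict.
Trained networks look in the newest picture that a camera, given by its name, has taken for a name from the list of things; names that differ only in an ending like _2 or _b are one class to them, and where a whole thing is asked for, a point or a joint stands for the part that bears it (a point fixed in the world has none). Each returns a list of dicts, best first, with "p" (0 to 1); they miss things now and then, are a little off and sometimes report something else, mostly with a low value. They report only what shows in the picture. A call takes as long as a camera call. They do not tell look-alikes from the thing itself.
- r.recognise(target, camera): "xy" ([column, row] in pixels, amid what is visible of it).
The state is a dict: "time_s": time; "joints": joint angles; "qd": joint speeds; "joint_torque": joint torques, N m; "tcp_pos": TCP position; "eef_rot": TCP orientation; "contact_force": force on the tool from outside, world axes, zero at the start; "moment": the same for the moment, N m; "gripper_width": finger opening in m.
Only numpy, scipy, OpenCV 4.12 (cv2) and the standard library are available. Lean on these libraries where they do the work, as an engineer would, in place of code of your own. Each camera call takes 0.05 s, during which the arm holds its last target.

TASK

Build the demonstration feeding tower on the round cork-topped display stand, bottom to top: first set the steel dish in the middle of the stand, then the green pot on the dish, then the yellow pot on the green one, and last the red lid on the yellow pot. Turn each piece so that the slot beneath it drops over the two pins of the piece below and it sits fully home and upright. Leave the blue pot and the other goods on the counter where they are.

Things in the scene. Friction and masses are not known exactly. Their poses are not given: they have to be found in the camera images.
- stand_top (a point): Display stand: a fixed low round disc, 150 mm in diameter and 12 mm high, dark metal with a cork top, standing on the counter. This point: the centre of its top.
- dish_c (a point): Steel dish, loose, 250 g: 124 mm across, rim 22 mm high, floor 6 mm thick, wall 3 mm. In its middle a grey round boss to grip, 48 mm in diameter, its top 40 mm above the underside; on it two dark tapered pins 12 mm high, 12 mm thick, 22 mm apart along the dish's x axis. Point: on its axis, 30 mm above its underside; z up.
- green_c (a point): Green pot, upright, round, 56 mm in diameter, body 60 mm high, white band; on top two dark tapered pins 12 mm high, 12 mm thick at the root, 22 mm apart along its x axis, joined by a low bar; in the underside a slot 38 mm along x, 16 mm along y, 14 mm deep, that fits over such pins either way round. Point: on its axis, 30 mm above the underside; z up. About 150 g.
- yellow_c (a point): Yellow pot, upright, round, 56 mm in diameter, body 60 mm high, white band; on top two dark tapered pins 12 mm high, 12 mm thick at the root, 22 mm apart along its x axis, joined by a low bar; in the underside a slot 38 mm along x, 16 mm along y, 14 mm deep, that fits over such pins either way round. Point: on its axis, 30 mm above the underside; z up. About 150 g.
- lid_c (a point): Red lid, loose, 70 g: round cap 60 mm in diameter, 20 mm high, with an upright bar handle on top, 44 mm long along x, 14 mm thick along y, from 20 to 50 mm above the underside; in the underside a slot 38 mm along x, 16 mm along y, 14 mm deep, that fits over the pins. Point: on its axis, 25 mm above its underside (50 mm high in all); z up.
- blue_c (a point): Blue pot, upright, round, 56 mm in diameter, body 60 mm high, white band; on top two dark tapered pins 12 mm high, 12 mm thick at the root, 22 mm apart along its x axis, joined by a low bar; in the underside a slot 38 mm along x, 16 mm along y, 14 mm deep, that fits over such pins either way round. Point: on its axis, 30 mm above the underside; z up. Not wanted in the tower: leave it where it is.
- tin: Bystander: closed food tin with an orange label, 70 mm in diameter, 55 mm high. Origin at the centre of its underside. Leave alone.
- jar: Bystander: closed jar with a white cap and pale label, 64 mm in diameter, 90 mm high. Origin at the centre of its underside. Leave alone.
- brush: Bystander: flat brush with a wooden handle lying on the counter near the robot, its length along its x axis. Leave alone.
Things that resemble listed ones, but are neither listed nor needed, are in the scene too. Of the things shaped like the part that bears lid_c, the red one is meant. Leave any turquoise look-alike of the part that bears dish_c alone.

How it is judged:
By the outcome, as a careful person would: the job done as asked, in the order asked, and still so for the second after the job is handed in, with the robot touching nothing.
It also fails if it takes over 128 s, if anything falls off the work surface, if the arm or the gripper's body presses on something with over 40 N, if the wrist force passes 120 N, or if a joint passes its speed limit or range.

## Working session

There is one attempt and no reset: what is moved stays moved. The work goes in short steps, Python scripts to look and compute and a shell command to move; the robot and the scene stay as the last step left them, time stands still between calls to the robot, and variables do not carry over. Pictures are saved under pics/ and viewed, and the job is handed in when it is done.

```bash
mkdir -p pics; python3 - <<'E'
from plant import r
import cv2, numpy as np
s=r.get_state(); print({k:np.round(v,4).tolist() for k,v in s.items()}, r.hold_point_z)
for n in ["scene","top","wrist"]:
    p=r.camera_params(n); print(n,p)
    im=r.capture(n); cv2.imwrite(f"pics/{n}0.png",cv2.resize(im[:,:,::-1],None,fx=1.5,fy=1.5,interpolation=cv2.INTER_CUBIC))
    for t in ["stand_top","dish_c","green_c","lid_c","tin","jar","brush"]:
        print(n,t,[(np.round(d["xy"]).tolist(),round(d["p"],2)) for d in r.recognise(t,n)])
E
```

```text
{'time_s': 0.0, 'joints': [85.4914, 20.5923, 0.6319, -0.0202, -70.1352, -16.5069], 'qd': [0.007, 0.0556, 0.1337, -0.0174, -0.0126, -0.0383], 'joint_torque': [-0.0023, -58.2707, 29.3049, 6.997, 0.0068, -0.0002], 'tcp_pos': [0.2419, 0.6296, 0.2256], 'eef_rot': [179.9029, -0.009, -21.0224], 'contact_force': [0.3421, -0.8592, -0.0468], 'moment': [0.0039, 0.0236, 0.0071], 'gripper_width': 0.0874} 0.0188
scene {'vfov': 43.92425863640452, 'cx': 258.47893869482124, 'cy': 197.8250667251454, 'distortion': array([-0.13366509,  0.        ,  0.        ,  0.        ,  0.        ]), 'R': array([[-0.39513725,  0.91855649,  0.01097867],
       [ 0.51414828,  0.23104456, -0.82599634],
       [-0.76126086, -0.32073726, -0.56356855]]), 't': array([ 0.20557859, -0.22602584,  1.63160057])}
scene stand_top [([318.0, 239.0], 0.65)]
scene dish_c [([196.0, 199.0], 0.93), ([88.0, 196.0], 0.86), ([352.0, 186.0], 0.47)]
scene green_c [([230.0, 231.0], 0.91)]
scene lid_c [([136.0, 171.0], 0.66), ([161.0, 155.0], 0.54), ([338.0, 293.0], 0.47)]
scene tin [([339.0, 296.0], 0.64), ([228.0, 231.0], 0.47)]
scene jar [(
[... 570 characters left out ...]
6.0, 163.0], 0.76)]
top lid_c [([388.0, 267.0], 0.65), ([385.0, 225.0], 0.61)]
top tin [([138.0, 127.0], 0.93)]
top jar [([345.0, 132.0], 0.73)]
top brush [([167.0, 303.0], 0.81)]
wrist {'vfov': 63.41089260693243, 'cx': 256.1532051450373, 'cy': 194.58197984809223, 'distortion': array([-0.02497932,  0.        ,  0.        ,  0.        ,  0.        ]), 'R': array([[-3.59098902e-01, -9.33299428e-01,  3.94014870e-04],
       [-8.99617594e-01,  3.46251717e-01,  2.66078810e-01],
       [-2.48467629e-01,  9.51941457e-02, -9.63951198e-01]]), 't': array([ 0.67457807, -0.03238339,  0.38998867])}
wrist stand_top []
wrist dish_c []
wrist green_c []
wrist lid_c []
wrist tin []
wrist jar []
wrist brush []
```

View pics/scene0.png

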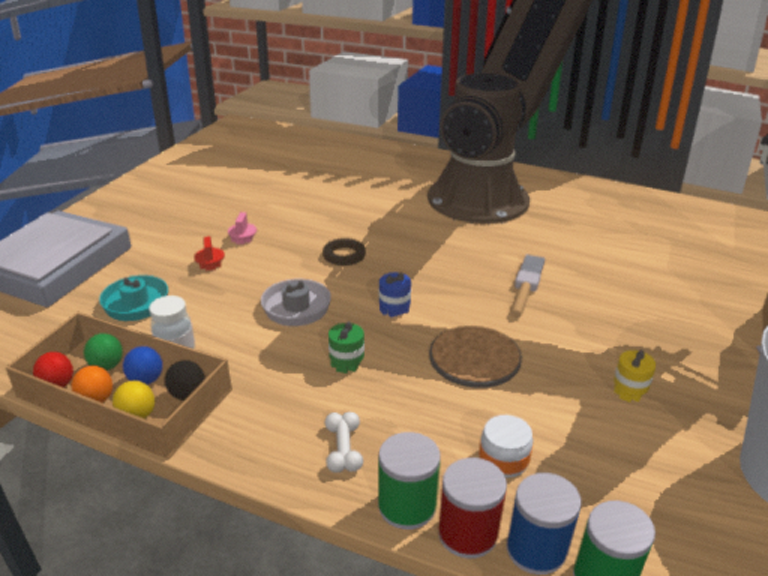

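View pics/top0.png

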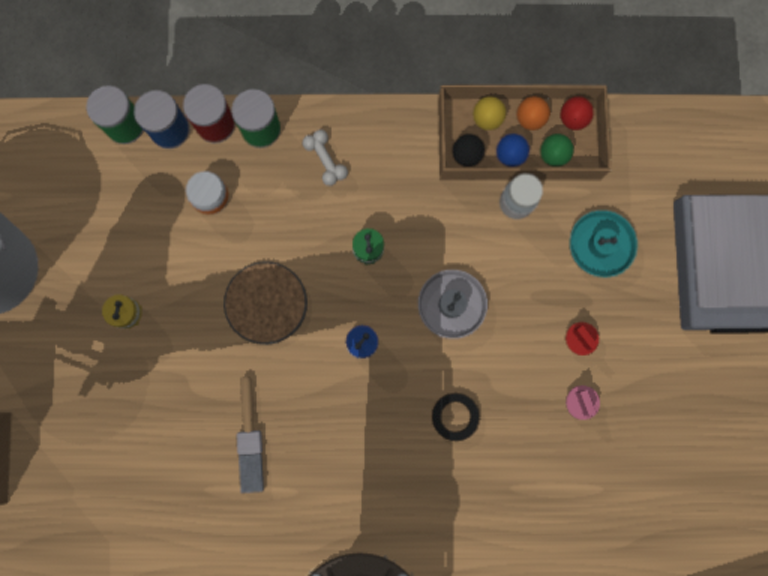

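View pics/wrist0.png

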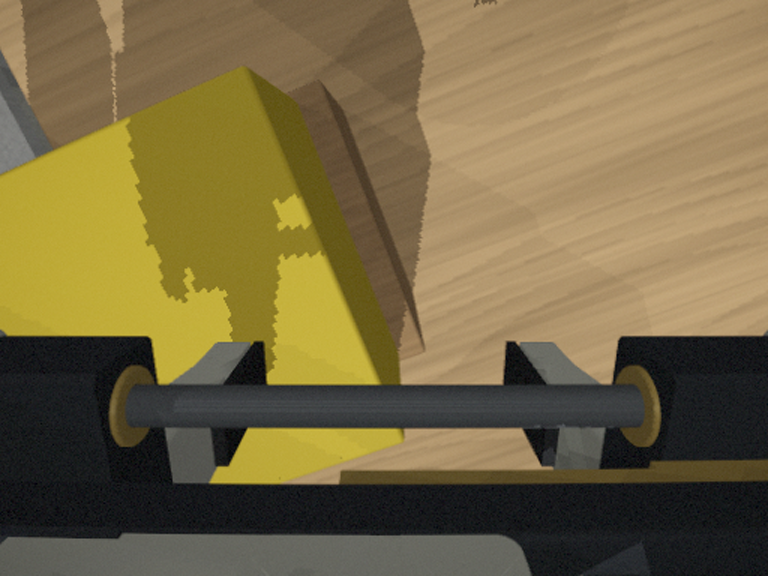

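```bash
cat > h.py <<'E'
from plant import r
import cv2, numpy as np
def K(p):
    f=192/np.tan(np.radians(p["vfov"]/2)); return np.array([[f,0,p["cx"]],[0,f,p["cy"]],[0,0,1]])
def world(p,px,z):
    px=np.array(px,float).reshape(-1,1,2)
    u=cv2.undistortPoints(px,K(p),p["distortion"]).reshape(-1,2)
    d=np.c_[u,np.ones(len(u))]@p["R"]; C=-p["R"].T@p["t"]
    return C+d*((z-C[2])/d[:,2])[:,None]
def proj(p,X):
    X=np.array(X,float).reshape(-1,3)
    return cv2.projectPoints(X,cv2.Rodrigues(p["R"])[0],p["t"],K(p),p["distortion"])[0].reshape(-1,2)
def st():
    s=r.get_state(); print("t",round(s["time_s"],2),"tcp",np.round(s["tcp_pos"],4),"rot",np.round(s["eef_rot"],2),"F",np.round(s["contact_force"],1),"w",round(s["gripper_width"],4),"j",np.round(s["joints"],1)); return s
def save(im,name,k=1.5): cv2.imwrite(f"pics/{name}.png",cv2.resize(im[:,:,::-1],None,fx=k,fy=k,interpolation=cv2.INTER_CUBIC))
E
python3 - <<'E'
from h import *
p=r.camera_params("top"); q=r.camera_params("scene")
T={"stand":([177.5,202],.012),"dish":([302,199],.046),"green":([246,163],.068),"yellow":([80,207],.068),"lid":([388,226],.045),"blue":([242,227],.068),"turq":([404,160],.046),"pink":([389,268],.045),"jar":([349,128],.09),"tin":([138,127],.055)}
for k,(x,z) in T.items():
    w=world(p,x,z)[0]; print(k,w.round(3),"r",round(np.hypot(*w[:2]),3),"scene*1.5",(proj(q,w)*1.5).round())
im=r.capture("top"); np.save("top.npy",im)
cs=[]
for x in ([302,200],[246,163],[80,207],[388,226],[242,228],[178,202]):
    c=im[int(x[1])-30:int(x[1])+30,max(0,int(x[0])-30):int(x[0])+30]; cs.append(cv2.resize(c,(260,260),interpolation=cv2.INTER_CUBIC))
cv2.imwrite("pics/crops.png",np.vstack([np.hstack(cs[:3]),np.hstack(cs[3:])])[:,:,::-1])
E
```

```text
stand [0.551 0.164 0.012] r 0.575 scene*1.5 [[473. 350.]]
dish [ 0.553 -0.165  0.046] r 0.577 scene*1.5 [[293. 287.]]
green [ 0.645 -0.02   0.068] r 0.645 scene*1.5 [[345. 326.]]
yellow [0.533 0.407 0.068] r 0.671 scene*1.5 [[633. 354.]]
lid [ 0.481 -0.388  0.045] r 0.618 scene*1.5 [[211. 242.]]
blue [ 0.48  -0.008  0.068] r 0.48 scene*1.5 [[393. 275.]]
turq [ 0.656 -0.438  0.046] r 0.788 scene*1.5 [[132. 281.]]
pink [ 0.373 -0.386  0.045] r 0.537 scene*1.5 [[243. 218.]]
jar [ 0.731 -0.285  0.09 ] r 0.784 scene*1.5 [[171. 303.]]
tin [0.746 0.265 0.055] r 0.792 scene*1.5 [[504. 427.]]
```

View pics/crops.png

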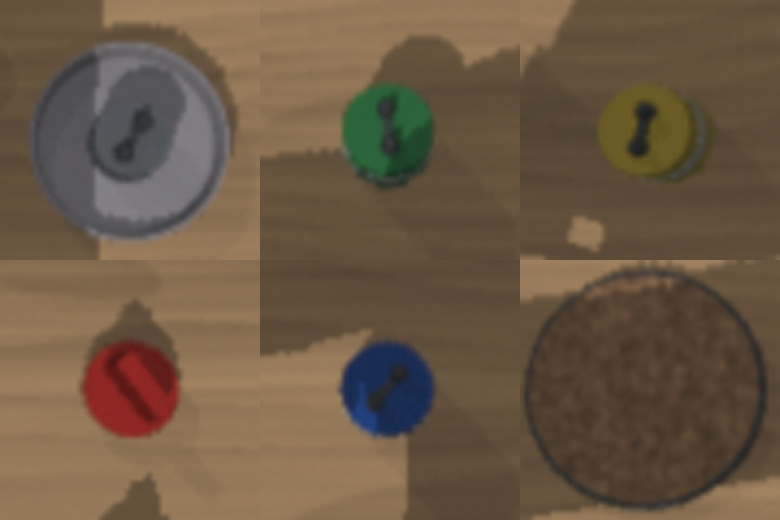

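```bash
cat >> h.py <<'E'
from scipy.spatial.transform import Rotation as Ro
def toolR(s): return Ro.from_euler("xyz",s["eef_rot"],degrees=True)
def plan(tgt,yaw=None,first="turn"):
    """tool-frame shift to world tgt (TCP), turn first (upright, yaw) or keep"""
    s=st(); Rc=toolR(s)
    Rt=Rc if yaw is None else Ro.from_euler("xyz",[180,0,yaw],degrees=True)
    rv=(Rc.inv()*Rt).as_rotvec(); d=np.array(tgt)-s["tcp_pos"]
    print("turn",rv.round(3),"shift after turn",Rt.inv().apply(d).round(4),"shift before turn",Rc.inv().apply(d).round(4),"dist",np.linalg.norm(d).round(3))
E
python3 - <<'E'
from h import *
p=r.camera_params("wrist"); s=st(); C=-p["R"].T@p["t"]
print("cam in tool",toolR(s).inv().apply(C-s["tcp_pos"]).round(4)); print("cam axis in tool",toolR(s).inv().apply(p["R"][2]).round(3))
plan([0.47,0.16,0.30],-15)
E
```

```text
t 1.25 tcp [0.2421 0.6301 0.2266] rot [-180.      0.    -21.02] F [ 0.4  0.5 -0. ] w 0.0874 j [ 85.5  20.5   0.7   0.  -70.1 -16.5]
cam in tool [ 0.0729  0.0003 -0.1577]
cam axis in tool [-0.266  0.     0.964]
t 1.25 tcp [0.2421 0.6301 0.2266] rot [-180.      0.    -21.02] F [ 0.4  0.5 -0. ] w 0.0874 j [ 85.5  20.5   0.7   0.  -70.1 -16.5]
turn [-0.     0.    -0.105] shift after turn [ 0.3418  0.3951 -0.0734] shift before turn [ 0.3813  0.3571 -0.0734] dist 0.528
```

```bash
python3 -m inch '0 0 -0.02 0 0 0 1; 0 0 -0.02 0 0 0 1; 0 0 -0.02 0 0 0 1; 0.0224 0.0210 0 0 0 0 1; 0.0224 0.0210 0 0 0 0 1; 0.0224 0.0210 0 0 0 0 1; 0.0224 0.0210 0 0 0 0 1; 0.0224 0.0210 0 0 0 0 1; 0.0224 0.0210 0 0 0 0 1; 0.0224 0.0210 0 0 0 0 1; 0.0224 0.0210 0 0 0 0 1; 0.0224 0.0210 0 0 0 0 1; 0.0224 0.0210 0 0 0 0 1; 0.0224 0.0210 0 0 0 0 1; 0.0224 0.0210 0 0 0 0 1; 0.0224 0.0210 0 0 0 0 1; 0.0224 0.0210 0 0 0 0 1; 0.0224 0.0210 0 0 0 0 1; 0.0224 0.0210 0 0 0 0 1;0 0 0 0 0 0 1'
python3 - <<'E'
from h import *
s=st(); p=r.camera_params("wrist"); im=r.capture("wrist"); save(im,"w1"); np.save("w1.npy",im)
for t in ["stand_top"]: print([(np.round(d["xy"]),round(d["p"],2), world(p,d["xy"],.012).round(4)) for d in r.recognise(t,"wrist")])
E
```

```text
time_s: 2.92
tcp_pos: [0.4573, 0.1843, 0.2869]
eef_rot: [180.0, -0.0, -21.2]
contact_force: [-0.6, 0.4, 0.1]
gripper_width: 0.0875
t 2.92 tcp [0.4573 0.1843 0.2869] rot [ 1.7998e+02 -3.0000e-02 -2.1180e+01] F [-0.6  0.4  0.1] w 0.0875 j [ 44.9   1.  -16.    0.  -73.   23.9]
[(array([240.,  86.]), 0.71, array([[0.5595, 0.1664, 0.012 ]]))]
```

View pics/w1.png

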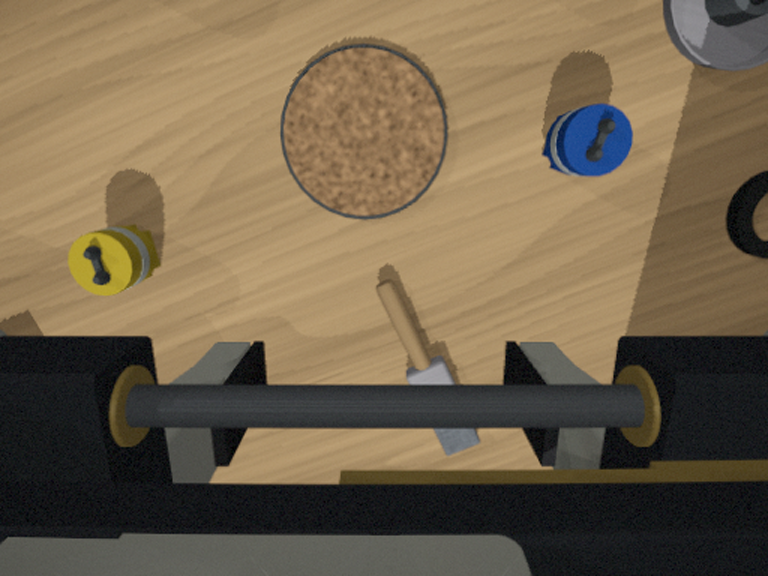

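```bash
cat >> h.py <<'E'
def polar(im,p,c,z,r0,r1,nr=80,na=180):
    a=np.linspace(0,2*np.pi,na,endpoint=False); rr=np.linspace(r0,r1,nr)
    X=np.stack([c[0]+np.cos(a)[:,None]*rr,c[1]+np.sin(a)[:,None]*rr,np.full((na,nr),z)],-1)
    uv=proj(p,X).reshape(na,nr,2).astype(np.float32)
    return a,rr,cv2.remap(im,uv[...,0],uv[...,1],cv2.INTER_LINEAR,borderMode=cv2.BORDER_CONSTANT)
def fitc(x,y):
    A=np.c_[2*x,2*y,np.ones_like(x)]; w=np.ones(len(x),bool)
    for _ in range(6):
        q=np.linalg.lstsq(A[w],(x*x+y*y)[w],rcond=None)[0]; R=np.sqrt(q[2]+q[0]**2+q[1]**2)
        e=abs(np.hypot(x-q[0],y-q[1])-R); w=e<max(2*np.median(e),5e-4)
    return q[:2],R,w.sum()
E
python3 - <<'E'
from h import *
im=np.load("w1.npy"); p=r.camera_params("wrist")
c=np.array([.555,.165])
for _ in range(3):
    a,rr,P=polar(im,p,c,.012,.066,.082); g=P.astype(float).mean(2)
    k=rr[g.argmin(1)]; c,R,n=fitc(c[0]+k*np.cos(a),c[1]+k*np.sin(a)); print("stand wrist",c.round(4),R.round(4),n)
t=np.load("top.npy"); pt=r.camera_params("top"); c2=c
for _ in range(3):
    a,rr,P=polar(t,pt,c2,.012,.064,.084); g=P.astype(float).mean(2)
    k=rr[g.argmin(1)]; c2,R,n=fitc(c2[0]+k*np.cos(a),c2[1]+k*np.sin(a)); print("stand top",c2.round(4),R.round(4),n)
for nm,px in {"yellow1":[94/1.5,246/1.5],"yellow2":[101/1.5,277/1.5],"blue":[603/1.5,139/1.5],"yc":[101/1.5,263/1.5]}.items(): print(nm,world(p,px,.070).round(4))
plan([0.47,-0.14,0.24],-21.2)
E
```

```text
stand wrist [0.5539 0.1686] 0.0722 159
stand wrist [0.5541 0.1686] 0.0722 152
stand wrist [0.5541 0.1686] 0.0722 149
stand top [0.5532 0.167 ] 0.0719 137
stand top [0.5532 0.1669] 0.0719 140
stand top [0.5532 0.1669] 0.0719 135
yellow1 [[0.5503 0.4052 0.07  ]]
yellow2 [[0.5254 0.4131 0.07  ]]
blue [[ 0.481  -0.0036  0.07  ]]
yc [[0.5358 0.407  0.07  ]]
t 3.02 tcp [0.4565 0.1869 0.2867] rot [-1.7998e+02 -1.0000e-02 -2.1160e+01] F [ 0.3  1.1 -1.4] w 0.0876 j [ 45.1   1.  -16.   -0.  -73.   23.7]
turn [-0.    -0.     0.001] shift after turn [0.1308 0.2999 0.0467] shift before turn [0.1306 0.3    0.0466] dist 0.33
```

```bash
cat >> h.py <<'E'
import pickle
def snap(cam,name,k=1.5):
    s=st(); p=r.camera_params(cam); im=r.capture(cam); pickle.dump((im,p,s),open(name+".pkl","wb")); save(im,name,k)
    s2=r.get_state(); print("drift",(s2["tcp_pos"]-np.array(s["tcp_pos"])).round(4)); return im,p,s
def load(name): return pickle.load(open(name+".pkl","rb"))
E
python3 -c "
from h import *
plan([0.484,-0.124,0.2],-31)"
```

```text
t 3.02 tcp [0.4565 0.1869 0.2867] rot [-1.7998e+02 -1.0000e-02 -2.1160e+01] F [ 0.3  1.1 -1.4] w 0.0876 j [ 45.1   1.  -16.   -0.  -73.   23.7]
turn [-0.    -0.     0.172] shift after turn [0.1837 0.2523 0.0867] shift before turn [0.1378 0.28   0.0866] dist 0.324
```

```bash
python3 -m inch '0 0 0 0 0 0.086 1; 0 0 0 0 0 0.086 1; 0.0153 0.021 0 0 0 0 1; 0.0153 0.021 0 0 0 0 1; 0.0153 0.021 0 0 0 0 1; 0.0153 0.021 0.0072 0 0 0 1; 0.0153 0.021 0.0072 0 0 0 1; 0.0153 0.021 0.0072 0 0 0 1; 0.0153 0.021 0.0072 0 0 0 1; 0.0153 0.021 0.0072 0 0 0 0.7; 0.0153 0.021 0.0102 0 0 0 0.7; 0.0153 0.021 0.0102 0 0 0 0.7; 0.0153 0.021 0.0102 0 0 0 0.7; 0.0153 0.021 0.0102 0 0 0 0.7; 0.0 0.0 0.0102 0 0 0 0.7; 0 0 0 0 0 0 0.7; 0 0 0 0 0 0 0.7; 0 0 0 0 0 0 0.7'
python3 - <<'E'
from h import *
im,p,s=snap("wrist","w2")
for t in ["dish_c"]: print([(np.round(d["xy"]),round(d["p"],2), world(p,d["xy"],.03).round(4)) for d in r.recognise(t,"wrist")])
print(proj(p,[[.553,-.165,.04]])*1.5)
E
```

```text
time_s: 4.52
tcp_pos: [0.4849, -0.1216, 0.2002]
eef_rot: [-180.0, -0.0, -30.8]
contact_force: [0.7, 0.9, -0.1]
gripper_width: 0.0611
t 4.52 tcp [ 0.4849 -0.1216  0.2002] rot [-1.7998e+02 -4.0000e-02 -3.0790e+01] F [ 0.7  0.9 -0.1] w 0.0611 j [  8.5   5.1 -23.2   0.  -61.6  50.7]
drift [0.0001 0.0001 0.0002]
[(array([264., 102.]), 0.96, array([[ 0.5492, -0.1694,  0.03  ]]))]
[[387.71433815 151.37077252]]
```

View pics/w2.png

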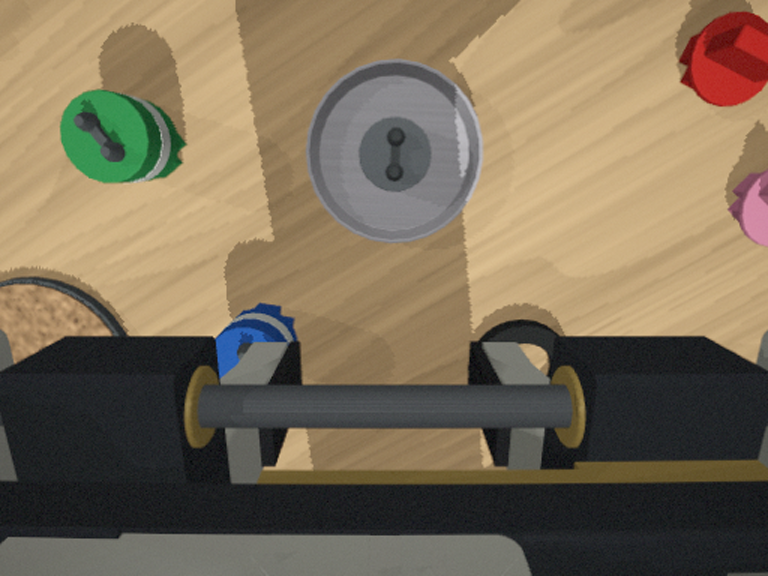

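```bash
python3 - <<'E'
from h import *
im,p,s=load("w2")
w=world(p,np.array([[396,136],[394.5,172]])/1.5,.050); d=w[0]-w[1]
print("pins",w.round(4),"mid",w.mean(0).round(4),"sep",np.linalg.norm(d).round(4),"ang",np.degrees(np.arctan2(d[1],d[0])).round(1))
g=world(p,np.array([[84.5,121.5],[113.5,152.5]])/1.5,.070); d=g[0]-g[1]
print("green",g.mean(0).round(4),np.linalg.norm(d).round(4),np.degrees(np.arctan2(d[1],d[0])).round(1))
h=world(p,np.array([[737,35],[756,64]])/1.5,.05); print("lid",h.round(4))
b=world(p,np.array([[307.5,151],[483,151],[395,60.5],[395,242]])/1.5,.022); print("rim",b[:2].mean(0).round(4),b[2:].mean(0).round(4),np.linalg.norm(b[0]-b[1]),np.linalg.norm(b[2]-b[3]))
c=w.mean(0)[:2]
hsv=cv2.cvtColor(im,cv2.COLOR_RGB2HSV)
plan([c[0],c[1],0.10],-31)
E
```

```text
pins [[ 0.5582 -0.174   0.05  ]
 [ 0.5397 -0.1621  0.05  ]] mid [ 0.5489 -0.168   0.05  ] sep 0.022 ang -33.0
green [ 0.6479 -0.0218  0.07  ] 0.0231 9.1
lid [[ 0.5038 -0.3823  0.05  ]
 [ 0.4823 -0.3869  0.05  ]]
rim [ 0.5509 -0.17    0.022 ] [ 0.5484 -0.1683  0.022 ] 0.12145021083886319 0.12110199317438053
t 4.62 tcp [ 0.485  -0.1216  0.2004] rot [-1.7995e+02 -7.0000e-02 -3.0770e+01] F [-0.1  0.8  0.4] w 0.0612 j [  8.5   5.  -23.2   0.  -61.6  50.7]
turn [-0.001 -0.001  0.004] shift after turn [0.0787 0.0069 0.1004] shift before turn [0.0785 0.0073 0.1005] dist 0.128
```

```bash
python3 -m inch '0 0 0 0 0 0.039 0.7; 0.0197 0.001 0.01 0 0 0 0.7; 0.0197 0.001 0.01 0 0 0 0.7; 0.0197 0.001 0.01 0 0 0 0.7; 0.0197 0.001 0.01 0 0 0 0.7; 0 0 0.015 0 0 0 0.7; 0 0 0.015 0 0 0 0.7; 0 0 0.015 0 0 0 0.7; 0 0 0.015 0 0 0 0.7; 0 0 0.010 0 0 0 0.7; 0 0 0.01 0 0 0 0.7; 0 0 0 0 0 0 0.7; 0 0 0 0 0 0 0.7'
python3 - <<'E'
from h import *
im,p,s=snap("wrist","w3"); snap("scene","s3")
E
```

```text
time_s: 5.7
tcp_pos: [0.5484, -0.1688, 0.0796]
eef_rot: [180.0, 0.0, -33.1]
contact_force: [0.5, -0.0, 0.0]
gripper_width: 0.0611
t 5.7 tcp [ 0.5484 -0.1688  0.0796] rot [ 1.7998e+02  1.0000e-02 -3.3070e+01] F [ 0.5 -0.   0. ] w 0.0611 j [  2.4  19.  -22.9   0.  -48.1  54.5]
drift [ 0.0004 -0.0001  0.0005]
t 5.75 tcp [ 0.5488 -0.1688  0.0802] rot [-1.7999e+02 -4.0000e-02 -3.3080e+01] F [ 0.9 -0.   0.7] w 0.0612 j [  2.4  19.  -22.9   0.  -48.1  54.5]
drift [ 0.0002 -0.      0.0003]
```

View pics/w3.png

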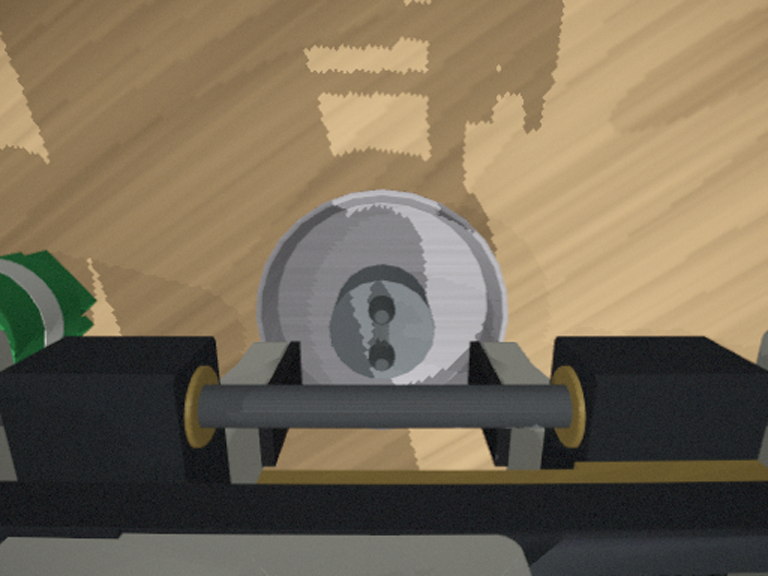

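```bash
python3 - <<'E'
from h import *
im,p,s=load("w3")
w=world(p,np.array([[381,316],[381,365]])/1.5,.052); d=w[0]-w[1]
print("mid",w.mean(0).round(4),np.linalg.norm(d).round(4),np.degrees(np.arctan2(d[1],d[0])).round(1))
print("tool",toolR(s).inv().apply(w.mean(0)-s["tcp_pos"]).round(4))
E
```

```text
mid [ 0.5492 -0.1678  0.052 ] 0.0223 -33.2
tool [ 0.0002 -0.0013  0.0276]
```

```bash
python3 -m inch '0 -0.001 0.016 0 0 0 0.7; 0 0 0.016 0 0 0 0.7; 0 0 0.015 0 0 0 0.7; 0 0 0.015 0 0 0 0.7; 0 0 0 0 0 0 0.7; 0 0 0 0 0 0 0; 0 0 0 0 0 0 0; 0 0 0 0 0 0 0; 0 0 0 0 0 0 0; 0 0 0 0 0 0 0; 0 0 0 0 0 0 0' 40
```

```text
time_s: 6.72
tcp_pos: [0.5498, -0.1682, 0.0189]
eef_rot: [-179.9, -0.1, -33.1]
contact_force: [-0.7, 1.5, 5.7]
gripper_width: 0.047
```

```bash
python3 -m inch '0 0 -0.005 0 0 0 0; 0 0 -0.015 0 0 0 0; 0 0 -0.02 0 0 0 0; 0 0 -0.025 0 0 0 0; 0 0 -0.025 0 0 0 0; 0 0 -0.025 0 0 0 0; 0 0 -0.025 0 0 0 0; 0 0 0 0 0 0 0'
python3 -c "
from h import *
plan([.554,.1665,.16])"
```

```text
time_s: 7.38
tcp_pos: [0.5512, -0.1686, 0.1631]
eef_rot: [-179.8, -0.4, -33.1]
contact_force: [1.7, 0.6, -1.2]
gripper_width: 0.0474
t 7.38 tcp [ 0.5512 -0.1686  0.1631] rot [-179.81   -0.4   -33.06] F [ 1.7  0.6 -1.2] w 0.0474 j [  2.5  13.9 -17.5   0.1 -58.1  54.4]
turn [0. 0. 0.] shift after turn [-0.1805 -0.2823  0.0028] shift before turn [-0.1805 -0.2823  0.0028] dist 0.335
```

```bash
python3 -m inch '-0.006 -0.01 0 0 0 0 0; -0.0125 -0.0195 0 0 0 0 0; -0.0125 -0.0195 0 0 0 0 0; -0.0125 -0.0195 0 0 0 0 0; -0.0125 -0.0195 0 0 0 0 0; -0.0125 -0.0195 0 0 0 0 0; -0.0125 -0.0195 0 0 0 0 0; -0.0125 -0.0195 0 0 0 0 0; -0.0125 -0.0195 0 0 0 0 0; -0.0125 -0.0195 0 0 0 0 0; -0.0125 -0.0195 0 0 0 0 0; -0.0125 -0.0195 0 0 0 0 0; -0.0125 -0.0195 0 0 0 0 0; -0.0125 -0.0195 0 0 0 0 0; -0.0125 -0.0195 0 0 0 0 0; -0.006 -0.01 0 0 0 0 0; 0 0 0 0 0 0 0; 0 0 0 0 0 0 0'
python3 - <<'E'
from h import *
plan([.554,.1665,.10]); im,p,s=snap("wrist","w4"); snap("scene","s4")
E
```

```text
time_s: 8.88
tcp_pos: [0.5513, 0.1797, 0.1566]
eef_rot: [179.9, 0.1, -33.0]
contact_force: [-1.1, -0.4, -2.5]
gripper_width: 0.0473
t 8.88 tcp [0.5513 0.1797 0.1566] rot [ 1.799e+02  6.000e-02 -3.304e+01] F [-1.1 -0.4 -2.5] w 0.0473 j [ 37.4  14.9 -17.1  -0.  -58.1  19.6]
turn [0. 0. 0.] shift after turn [0.0095 0.0095 0.0566] shift before turn [0.0095 0.0095 0.0566] dist 0.058
t 8.88 tcp [0.5513 0.1797 0.1566] rot [ 1.799e+02  6.000e-02 -3.304e+01] F [-1.1 -0.4 -2.5] w 0.0473 j [ 37.4  14.9 -17.1  -0.  -58.1  19.6]
drift [ 0.0001 -0.0006  0.0002]
t 8.93 tcp [0.5514 0.179  0.1568] rot [ 1.7991e+02  5.0000e-02 -3.3090e+01] F [-0.   0.3 -2.8] w 0.0475 j [ 37.3  14.9 -17.1  -0.  -58.1  19.6]
drift [ 0.0002 -0.0003  0.0002]
```

View pics/w4.png

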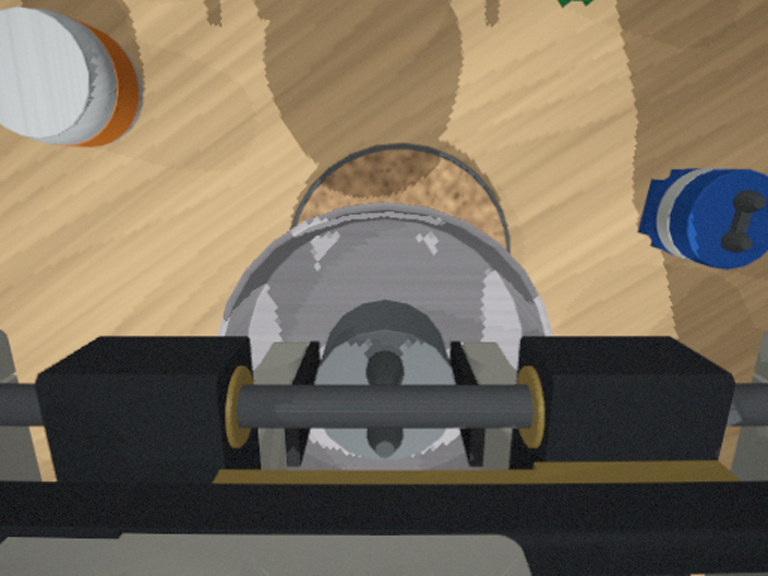

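View pics/s4.png

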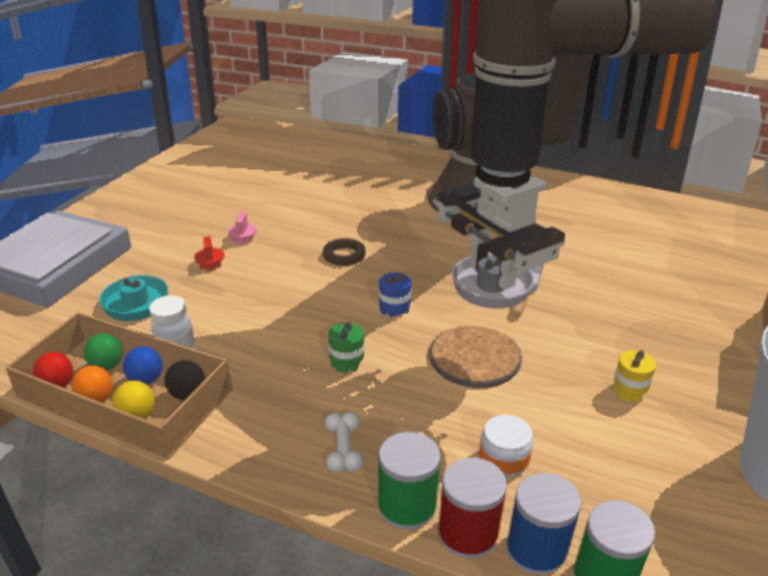

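```bash
python3 - <<'E'
from h import *
im,p,s=load("w4")
a=np.radians(np.arange(-120,60,20)-0)
from scipy.optimize import least_squares
# outer edge points read off picture (1.5x)
pts=np.array([[293,222],[303,198],[330,168],[365,150],[400,144],[440,151],[475,171],[497,200],[509,240]])/1.5
w=world(p,pts,.012)[:,:2]
f=least_squares(lambda c:np.hypot(*(w-c).T)-.075,[.554,.167]); print("stand r=75",f.x.round(4),(f.fun*1000).round(1))
print(fitc(w[:,0],w[:,1]))
plan([f.x[0],f.x[1],.06])
E
```

```text
stand r=75 [0.5534 0.1662] [-1.1 -0.2 -0.  -0.1  0.3  0.4  0.7 -0.3 -1.5]
(array([0.55515571, 0.16507644]), np.float64(0.07329557933404256), np.int64(8))
t 8.98 tcp [0.5516 0.1787 0.157 ] rot [ 1.7993e+02  4.0000e-02 -3.3120e+01] F [ 0.   0.  -2.1] w 0.0471 j [ 37.3  14.9 -17.1  -0.  -58.1  19.6]
turn [0. 0. 0.] shift after turn [0.0085 0.0094 0.097 ] shift before turn [0.0085 0.0094 0.097 ] dist 0.098
```

```bash
python3 -m inch '0.0045 0.0045 0.01 0 0 0 0; 0.0045 0.0045 0.015 0 0 0 0; 0 0 0.02 0 0 0 0; 0 0 0.02 0 0 0 0; 0 0 0.02 0 0 0 0; 0 0 0.016 0 0 0 0; 0 0 0.012 0 0 0 0; 0 0 0.005 0 0 0 0; 0 0 0.003 0 0 0 0; 0 0 0 0 0 0 0;0 0 0 0 0 0 0;0 0 0 0 0 0 0'
python3 -c "
from h import *
plan([.554,.1665,.031])"
```

```text
time_s: 9.98
tcp_pos: [0.5553, 0.167, 0.0374]
eef_rot: [-179.9, -0.0, -33.1]
contact_force: [-0.8, 0.5, -2.2]
gripper_width: 0.0475
t 9.98 tcp [0.5553 0.167  0.0374] rot [-1.7993e+02 -4.0000e-02 -3.3110e+01] F [-0.8  0.5 -2.2] w 0.0475 j [ 36.1  22.5 -24.5   0.  -42.9  20.8]
turn [0. 0. 0.] shift after turn [-0.0008  0.0012  0.0064] shift before turn [-0.0008  0.0012  0.0064] dist 0.007
```

```bash
python3 -m inch '-0.0008 0.0012 0.003 0 0 0 0; 0 0 0.002 0 0 0 0; 0 0 0.0015 0 0 0 0;0 0 0.0005 0 0 0 0;0 0 0 0 0 0 0'
python3 -c "
from h import *
st(); snap('scene','s5')"
```

```text
time_s: 10.4
tcp_pos: [0.5534, 0.1664, 0.0309]
eef_rot: [-180.0, -0.0, -33.1]
contact_force: [-6.5, -0.9, 11.3]
gripper_width: 0.0475
t 10.4 tcp [0.5534 0.1664 0.0309] rot [-1.7999e+02 -2.0000e-02 -3.3070e+01] F [-6.5 -0.9 11.3] w 0.0475 j [ 36.1  22.9 -25.    0.  -42.1  20.8]
t 10.4 tcp [0.5534 0.1664 0.0309] rot [-1.7999e+02 -2.0000e-02 -3.3070e+01] F [-6.5 -0.9 11.3] w 0.0475 j [ 36.1  22.9 -25.    0.  -42.1  20.8]
drift [0. 0. 0.]
```

```bash
python3 -m inch '0 0 0 0 0 0 0.6; 0 0 0 0 0 0 0.65; 0 0 0 0 0 0 0.68; 0 0 0 0 0 0 0.68;0 0 -0.005 0 0 0 0.68; 0 0 -0.015 0 0 0 0.68; 0 0 -0.02 0 0 0 0.68; 0 0 -0.02 0 0 0 0.68; 0 0 -0.02 0 0 0 0.68; -0.005 0 -0.02 0 0 0 1; -0.02 0 -0.02 0 0 0 1; -0.02 0 -0.02 0 0 0 1;-0.02 0 -0.02 0 0 0 1;0 0 0 0 0 0 1; 0 0 0 0 0 0 1; 0 0 0 0 0 0 1'
python3 -c "
from h import *
snap('wrist','w6')"
```

```text
time_s: 11.78
tcp_pos: [0.4989, 0.2019, 0.1896]
eef_rot: [-180.0, 0.0, -33.1]
contact_force: [-0.2, 0.3, -0.1]
gripper_width: 0.087
t 11.78 tcp [0.4989 0.2019 0.1896] rot [-1.7998e+02  1.0000e-02 -3.3080e+01] F [-0.2  0.3 -0.1] w 0.087 j [ 42.9   9.3 -19.7  -0.  -61.   14. ]
drift [ 0.     -0.0003 -0.0006]
```

View pics/w6.png

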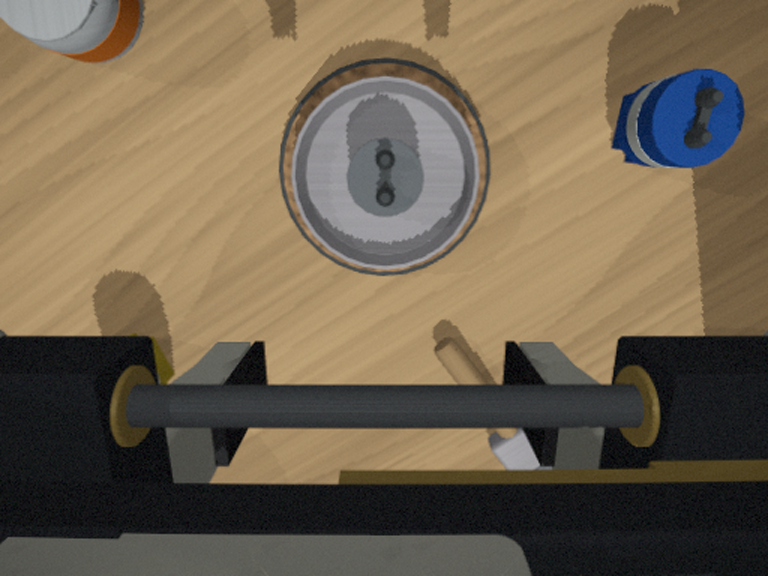

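```bash
python3 - <<'E'
from h import *
im,p,s=load("w6")
w=world(p,np.array([[385.5,159],[385.5,196]])/1.5,.063); d=w[0]-w[1]
print("mid",w.mean(0).round(4),np.linalg.norm(d).round(4),np.degrees(np.arctan2(d[1],d[0])).round(1))
c=world(p,np.array([[279,166],[489,166],[384,58],[384,275]])/1.5,.012); print("stand",c[:2].mean(0).round(4),c[2:].mean(0).round(4),np.linalg.norm(c[0]-c[1]),np.linalg.norm(c[2]-c[3]))
c=world(p,np.array([[293,170],[481,170],[386,76],[386,269]])/1.5,.034); print("rim",c[:2].mean(0).round(4),c[2:].mean(0).round(4),np.linalg.norm(c[0]-c[1]),np.linalg.norm(c[2]-c[3]))
plan([0.57,-0.02,0.2],8.5)
E
```

```text
mid [0.5527 0.1659 0.063 ] 0.0214 -33.1
stand [0.5587 0.1631 0.012 ] [0.5549 0.1655 0.012 ] 0.14624706827714404 0.14697480129296633
rim [0.5555 0.1628 0.034 ] [0.552  0.1659 0.034 ] 0.122564805182047 0.1227849547374826
t 11.83 tcp [0.4989 0.2016 0.1891] rot [ 1.7995e+02  2.0000e-02 -3.3110e+01] F [-0.6  0.  -0.6] w 0.0871 j [ 42.9   9.4 -19.7  -0.  -61.   14. ]
turn [ 0.001  0.001 -0.726] shift after turn [ 0.0376  0.2296 -0.0109] shift before turn [ 0.1806  0.1467 -0.0109] dist 0.233
```

```bash
python3 -m inch '0 0 0 0 0 -0.104 1; 0 0 0 0 0 -0.104 1; 0 0 0 0 0 -0.104 1; 0 0 0 0 0 -0.104 1; 0 0 0 0 0 -0.104 1; 0 0 0 0 0 -0.104 1; 0 0 0 0 0 -0.102 1; 0.0035 0.0235 0 0 0 0 1; 0.0035 0.0235 0 0 0 0 1; 0.0035 0.0235 0 0 0 0 1; 0.0035 0.0235 0 0 0 0 1; 0.0035 0.0235 0 0 0 0 1; 0.0035 0.0235 0 0 0 0 1; 0.0035 0.0235 0 0 0 0 1; 0.0035 0.0235 0 0 0 0 1; 0.0035 0.0235 0 0 0 0 1; 0.0035 0.0235 0 0 0 0 1; 0 0 0 0 0 0 1; 0 0 0 0 0 0 1; 0 0 0 0 0 0 1'
python3 -c "
from h import *
snap('wrist','w7')"
```

```text
time_s: 13.5
tcp_pos: [0.568, -0.0259, 0.1885]
eef_rot: [180.0, 0.1, 8.4]
contact_force: [-0.1, 0.2, -0.2]
gripper_width: 0.0875
t 13.5 tcp [ 0.568  -0.0259  0.1885] rot [1.7999e+02 1.1000e-01 8.4100e+00] F [-0.1  0.2 -0.2] w 0.0875 j [ 17.1  12.3 -16.1  -0.  -61.8  81.3]
drift [0.0001 0.0005 0.0003]
```

View pics/w7.png

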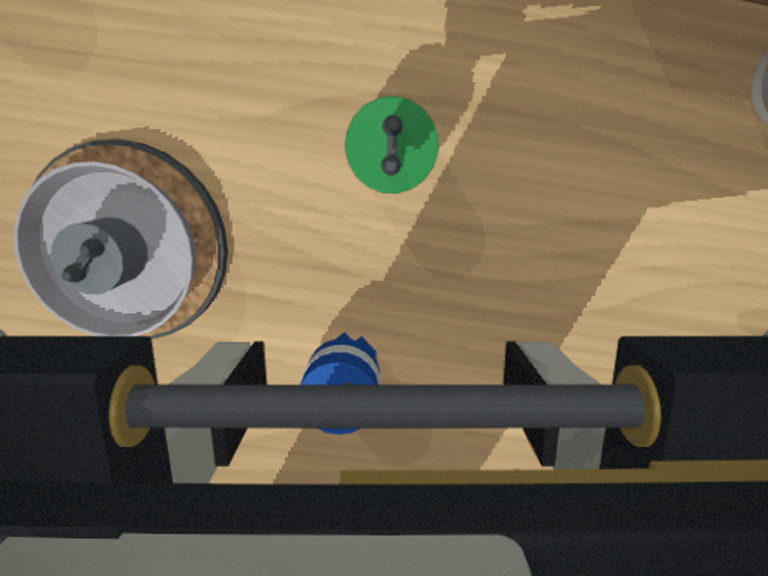

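```bash
python3 - <<'E'
from h import *
im,p,s=load("w7")
w=world(p,np.array([[392.5,125],[390.5,165.5]])/1.5,.071); d=w[0]-w[1]; a=np.degrees(np.arctan2(d[1],d[0]))
print("mid",w.mean(0).round(4),np.linalg.norm(d).round(4),a.round(1))
c=world(p,np.array([[345.5,145],[439,145],[392,96],[392,193.5]])/1.5,.060); print("top disc",c[:2].mean(0).round(4),c[2:].mean(0).round(4),np.linalg.norm(c[0]-c[1]),np.linalg.norm(c[2]-c[3]))
m=w.mean(0); plan([m[0],m[1],0.1],a)
E
```

```text
mid [ 0.65   -0.0189  0.071 ] 0.0219 5.7
top disc [ 0.6507 -0.0195  0.06  ] [ 0.6502 -0.0194  0.06  ] 0.05488836245078049 0.05490605817131539
t 13.55 tcp [ 0.5681 -0.0254  0.1888] rot [1.80e+02 8.00e-02 8.46e+00] F [-0.5  0.1  0.1] w 0.0877 j [ 17.1  12.3 -16.1  -0.  -61.8  81.3]
turn [0.    0.001 0.049] shift after turn [0.0822 0.0016 0.0888] shift before turn [0.0821 0.0056 0.0887] dist 0.121
```

Green pot at (0.650, -0.019), pins at 5.7°. Turn, move over it, down to a check height.

```bash
python3 -m inch '0 0 0 0 0 0.049 1; 0.0205 0.0004 0.01 0 0 0 1; 0.0205 0.0004 0.015 0 0 0 1; 0.0205 0.0004 0.015 0 0 0 1; 0.0205 0.0004 0.015 0 0 0 1; 0 0 0.015 0 0 0 1; 0 0 0.014 0 0 0 1; 0 0 0 0 0 0 1; 0 0 0 0 0 0 1; 0 0 0 0 0 0 1'
python3 -c "
from h import *
snap('wrist','w8')"
```

```text
time_s: 14.38
tcp_pos: [0.6505, -0.0183, 0.1065]
eef_rot: [180.0, -0.1, 5.7]
contact_force: [-0.4, 0.7, -0.0]
gripper_width: 0.0875
t 14.38 tcp [ 0.6505 -0.0183  0.1065] rot [ 1.7999e+02 -5.0000e-02  5.7400e+00] F [-0.4  0.7 -0. ] w 0.0875 j [ 15.5  23.6 -11.3   0.  -55.   80.2]
drift [ 0.0002 -0.0001  0.0004]
```

View pics/w8.png

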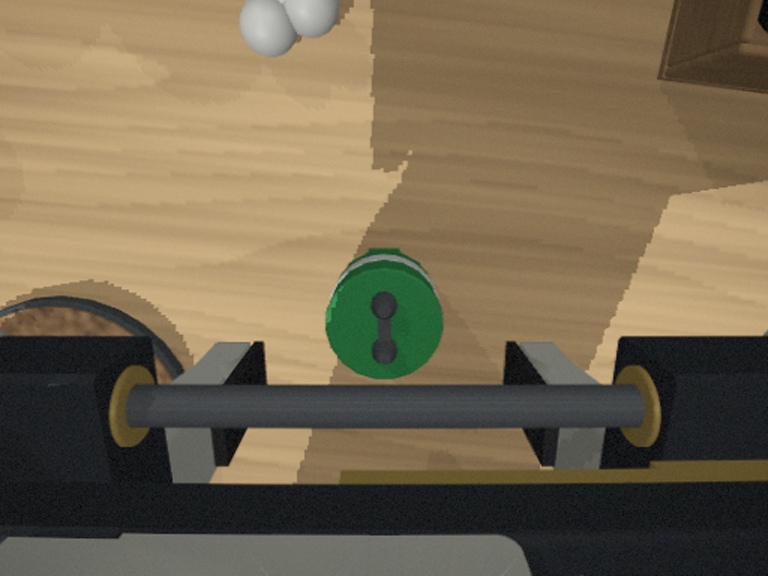

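```bash
python3 - <<'E'
from h import *
im,p,s=load("w8")
w=world(p,np.array([[384.5,303],[384.5,350]])/1.5,.071); d=w[0]-w[1]; a=np.degrees(np.arctan2(d[1],d[0]))
print("mid",w.mean(0).round(4),np.linalg.norm(d).round(4),a.round(1))
c=world(p,np.array([[327,318],[443,318],[385,255],[385,379.5]])/1.5,.060); print("top disc",c[:2].mean(0).round(4),c[2:].mean(0).round(4),np.linalg.norm(c[0]-c[1]),np.linalg.norm(c[2]-c[3]))
for q in (w.mean(0),c[:2].mean(0),c[2:].mean(0)): print(toolR(s).inv().apply(q-s["tcp_pos"]).round(4))
E
```

```text
mid [ 0.6539 -0.0189  0.071 ] 0.0219 5.7
top disc [ 0.6543 -0.0191  0.06  ] [ 0.6536 -0.0192  0.06  ] 0.05356116651462919 0.060605137018729126
[0.0033 0.001  0.0355]
[0.0037 0.0012 0.0465]
[0.0029 0.0012 0.0465]
```

```bash
python3 - <<'E'
from h import *
im,p,s=load("w8")
c=im[160:260,200:312]; cv2.imwrite("pics/w8c.png",cv2.resize(c,None,fx=6,fy=6,interpolation=cv2.INTER_CUBIC)[:,:,::-1])
for cen in ([.650,-.019],[.652,-.019],[.654,-.019]):
  a=np.linspace(0,2*np.pi,72); 
  uv=proj(p,np.c_[cen[0]+.028*np.cos(a),cen[1]+.028*np.sin(a),np.full(72,.06)])
  print(cen,"rows",uv[:,1].min().round(1),uv[:,1].max().round(1),"cols",uv[:,0].min().round(1),uv[:,0].max().round(1))
E
```

```text
[0.65, -0.019] rows 178.5 254.5 cols 215.7 296.1
[0.652, -0.019] rows 175.6 252.0 cols 215.9 296.5
[0.654, -0.019] rows 172.7 249.5 cols 216.1 296.9
```

View pics/w8c.png

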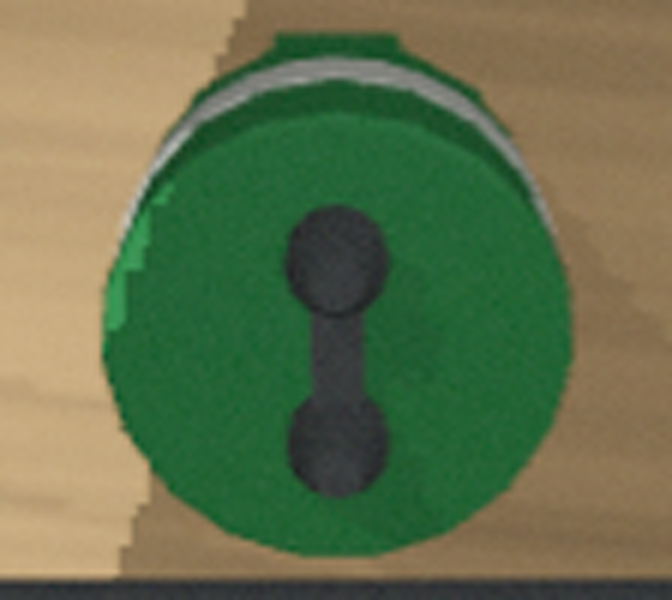

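```bash
python3 -m inch '0 0.0005 0.015 0 0 0 1; 0 0 0.015 0 0 0 1; 0 0 0.015 0 0 0 1; 0 0 0.015 0 0 0 1; 0 0 0.012 0 0 0 1; 0 0 0.008 0 0 0 1; 0 0 0 0 0 0 1; 0 0 0 0 0 0 1; 0 0 0 0 0 0 0; 0 0 0 0 0 0 0; 0 0 0 0 0 0 0; 0 0 0 0 0 0 0; 0 0 0 0 0 0 0; 0 0 0 0 0 0 0; 0 0 0 0 0 0 0; 0 0 0 0 0 0 0' 40; python3 -c "
from h import *
st()"
```

```text
time_s: 15.77
tcp_pos: [0.6503, -0.0193, 0.0259]
eef_rot: [-180.0, -0.0, 5.7]
contact_force: [-0.1, 1.4, 2.4]
gripper_width: 0.0555
t 15.77 tcp [ 0.6503 -0.0193  0.0259] rot [-1.80e+02 -2.00e-02  5.69e+00] F [-0.1  1.4  2.4] w 0.0555 j [ 15.5  28.7 -15.4   0.  -45.9  80.2]
```

```bash
python3 -m inch '0 0 -0.005 0 0 0 0; 0 0 -0.015 0 0 0 0; 0 0 -0.02 0 0 0 0; 0 0 -0.025 0 0 0 0; 0 0 -0.025 0 0 0 0; 0 0 -0.025 0 0 0 0; 0 0 -0.025 0 0 0 0; 0 0 0 0 0 0.05 0; 0 0 0 0 0 0.1 0;0 0 0 0 0 0.1 0;0 0 0 0 0 0.1 0;0 0 0 0 0 0.1 0;0 0 0 0 0 0.1 0;0 0 0 0 0 0.1 0;0 0 0 0 0 0.027 0; 0 0 0 0 0 0 0; 0 0 0 0 0 0 0'
python3 -c "
from h import *
plan([.5527,.1659,.165],-33.1)
plan([.5527,.1659,.165])"
```

```text
time_s: 17.18
tcp_pos: [0.6498, -0.0194, 0.1653]
eef_rot: [180.0, 0.0, -33.0]
contact_force: [-0.1, -0.2, -1.9]
gripper_width: 0.0556
t 17.18 tcp [ 0.6498 -0.0194  0.1653] rot [ 1.7998e+02  3.0000e-02 -3.3030e+01] F [-0.1 -0.2 -1.9] w 0.0556 j [ 15.4  20.7  -7.4  -0.  -62.   41.5]
turn [0.    0.001 0.001] shift after turn [-0.1826 -0.1022  0.0003] shift before turn [-0.1824 -0.1024  0.0004] dist 0.209
t 17.18 tcp [ 0.6498 -0.0194  0.1653] rot [ 1.7998e+02  3.0000e-02 -3.3030e+01] F [-0.1 -0.2 -1.9] w 0.0556 j [ 15.4  20.7  -7.4  -0.  -62.   41.5]
turn [0. 0. 0.] shift after turn [-0.1824 -0.1024  0.0004] shift before turn [-0.1824 -0.1024  0.0004] dist 0.209
```

```bash
python3 -m inch '-0.0094 -0.0054 0 0 0 0 0; -0.0192 -0.0108 0 0 0 0 0; -0.0192 -0.0108 0 0 0 0 0; -0.0192 -0.0108 0 0 0 0 0; -0.0192 -0.0108 0 0 0 0 0; -0.0192 -0.0108 0 0 0 0 0; -0.0192 -0.0108 0 0 0 0 0; -0.0192 -0.0108 0 0 0 0 0; -0.0192 -0.0108 0 0 0 0 0; -0.0192 -0.0108 0 0 0 0 0; 0 0 0 0 0 0 0; 0 0 0 0 0 0 0; 0 0 0.02 0 0 0 0; 0 0 0.015 0 0 0 0; 0 0 0 0 0 0 0; 0 0 0 0 0 0 0;0 0 0 0 0 0 0'
python3 -c "
from h import *
plan([.5527,.1659,.0779]); snap('wrist','w9'); snap('scene','s9')"
```

```text
time_s: 18.6
tcp_pos: [0.5542, 0.1659, 0.1313]
eef_rot: [-180.0, -0.0, -33.1]
contact_force: [0.9, 0.3, -1.7]
gripper_width: 0.0554
t 18.6 tcp [0.5542 0.1659 0.1313] rot [-1.7998e+02 -4.0000e-02 -3.3110e+01] F [ 0.9  0.3 -1.7] w 0.0554 j [ 36.   16.1 -19.1   0.  -54.7  20.8]
turn [0. 0. 0.] shift after turn [-0.0013  0.0008  0.0534] shift before turn [-0.0013  0.0008  0.0534] dist 0.053
t 18.6 tcp [0.5542 0.1659 0.1313] rot [-1.7998e+02 -4.0000e-02 -3.3110e+01] F [ 0.9  0.3 -1.7] w 0.0554 j [ 36.   16.1 -19.1   0.  -54.7  20.8]
drift [0.0002 0.0002 0.0003]
t 18.65 tcp [0.5543 0.1661 0.1316] rot [-1.7994e+02 -5.0000e-02 -3.3110e+01] F [ 0.4 -0.2 -1.7] w 0.0553 j [ 36.1  16.1 -19.1   0.  -54.7  20.8]
drift [-0.      0.0001  0.0001]
```

View pics/w9.png

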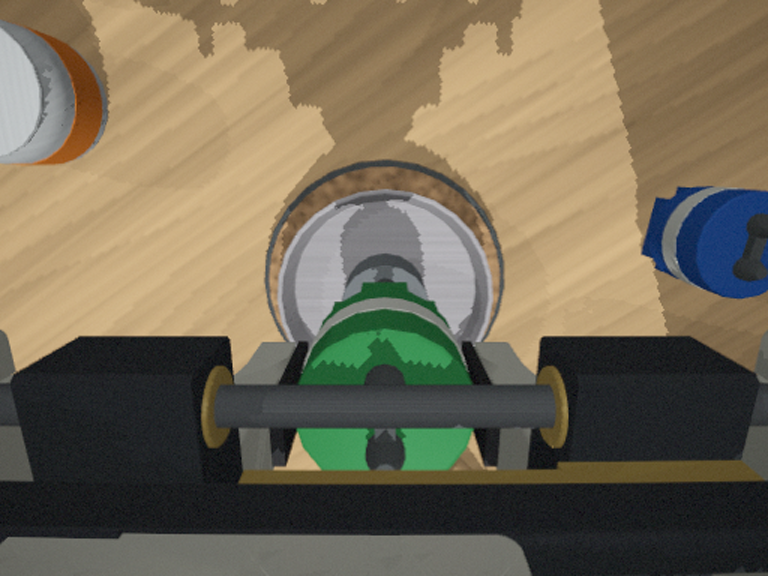

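```bash
python3 -c "
from h import *
im,p,s=load('s9'); save(im[110:290,220:420],'s9c',4)"
```

```text
(no output)
```

View pics/s9c.png

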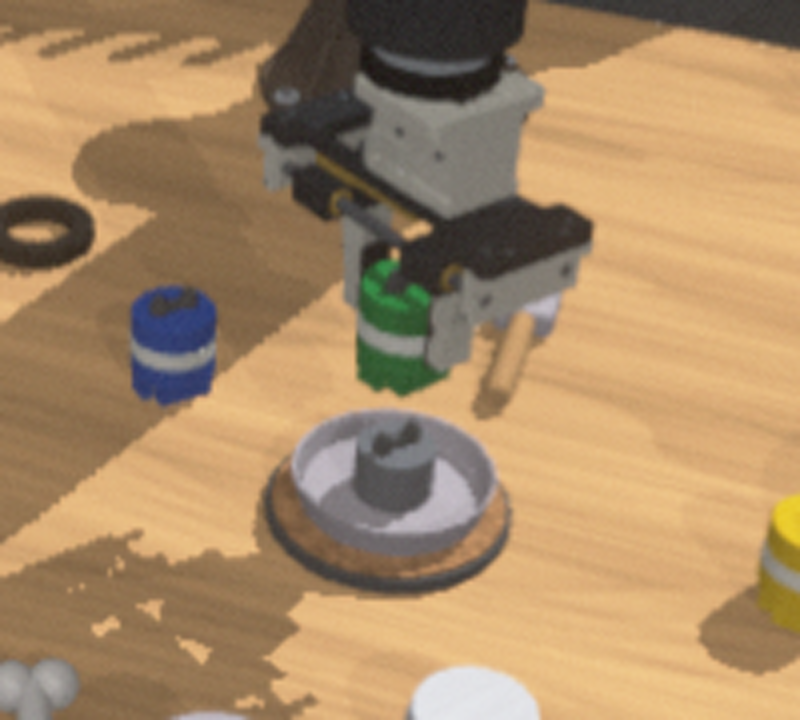

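```bash
python3 -m inch '-0.0014 0.0008 0.01 0 0 0 0; 0 0 0.015 0 0 0 0; 0 0 0.01 0 0 0 0; 0 0 0.003 0 0 0 0; 0 0 0 0 0 0 0; 0 0 0 0 0 0 0'
python3 -c "
from h import *
plan([.5527,.1659,.0779])"
```

```text
time_s: 19.2
tcp_pos: [0.5521, 0.1662, 0.0926]
eef_rot: [180.0, -0.0, -33.1]
contact_force: [0.8, 0.3, -1.8]
gripper_width: 0.0552
t 19.2 tcp [0.5521 0.1662 0.0926] rot [ 1.7998e+02 -1.0000e-02 -3.3090e+01] F [ 0.8  0.3 -1.8] w 0.0552 j [ 36.2  18.4 -21.8   0.  -49.8  20.7]
turn [0. 0. 0.] shift after turn [ 0.0007 -0.      0.0147] shift before turn [ 0.0007 -0.      0.0147] dist 0.015
```

```bash
python3 -m inch '0.0005 0 0.003 0 0 0 0; 0 0 0.003 0 0 0 0; 0 0 0.002 0 0 0 0; 0 0 0 0 0 0 0'; python3 -m inch '0 0 0.002 0 0 0 0; 0 0 0.002 0 0 0 0; 0 0 0 0 0 0 0'
```

```text
time_s: 19.53
tcp_pos: [0.5522, 0.1658, 0.0842]
eef_rot: [180.0, 0.0, -33.1]
contact_force: [-0.0, -0.4, -1.6]
gripper_width: 0.0552
time_s: 19.78
tcp_pos: [0.5522, 0.1659, 0.0802]
eef_rot: [180.0, 0.0, -33.1]
contact_force: [-0.7, 0.6, -2.9]
gripper_width: 0.0556
```

```bash
python3 -m inch '0 0 0.0015 0 0 0 0; 0 0 0.001 0 0 0 0; 0 0 0.0005 0 0 0 0; 0 0 0 0 0 0 0'
```

```text
time_s: 20.12
tcp_pos: [0.5524, 0.166, 0.0778]
eef_rot: [-180.0, -0.0, -33.1]
contact_force: [-0.8, -0.1, 1.3]
gripper_width: 0.0554
```

```bash
python3 -m inch '0 0 0 0 0 0 0.7; 0 0 0 0 0 0 0.75; 0 0 0 0 0 0 0.8; 0 0 0 0 0 0 1;0 0 -0.01 0 0 0 1; 0 0 -0.02 0 0 0 1; 0 0 -0.02 0 0 0 1; 0 0 -0.025 0 0 0 1; 0 0 -0.025 0 0 0 1; 0 0 -0.025 0 0 0 1; -0.02 0 -0.02 0 0 0 1;-0.02 0 -0.02 0 0 0 1; -0.02 0 -0.02 0 0 0 1; -0.02 0 0 0 0 0 1; 0 0 0 0 0 0 1; 0 0 0 0 0 0 1; 0 0 0 0 0 0 1'
python3 - <<'E'
from h import *
im,p,s=snap('wrist','w10'); im2,_,_=snap('scene','s10')
save(im2[150:290,250:420],'s10c',4)
plan([.46,.39,.26],-15)
E
```

```text
time_s: 21.53
tcp_pos: [0.4854, 0.2096, 0.263]
eef_rot: [-180.0, -0.0, -33.1]
contact_force: [0.2, -0.2, -0.2]
gripper_width: 0.0878
t 21.53 tcp [0.4854 0.2096 0.263 ] rot [-1.7998e+02 -1.0000e-02 -3.3070e+01] F [ 0.2 -0.2 -0.2] w 0.0878 j [ 44.6   5.4 -14.4   0.  -70.2  12.3]
drift [ 0.0002 -0.0002 -0.0004]
t 21.58 tcp [0.4855 0.2094 0.2626] rot [179.98  -0.   -33.11] F [ 0.1 -0.5 -0.5] w 0.0872 j [ 44.6   5.4 -14.4   0.  -70.2  12.3]
drift [ 0.0001 -0.0001 -0.0003]
t 21.63 tcp [0.4856 0.2092 0.2623] rot [179.96   0.   -33.13] F [-0.8 -0.5 -0.3] w 0.0877 j [ 44.6   5.4 -14.4   0.  -70.2  12.3]
turn [ 0.001  0.    -0.316] shift after turn [-0.0715 -0.168   0.0023] shift before turn [-0.1203 -0.1374  0.0022] dist 0.183
```

View pics/w10.png

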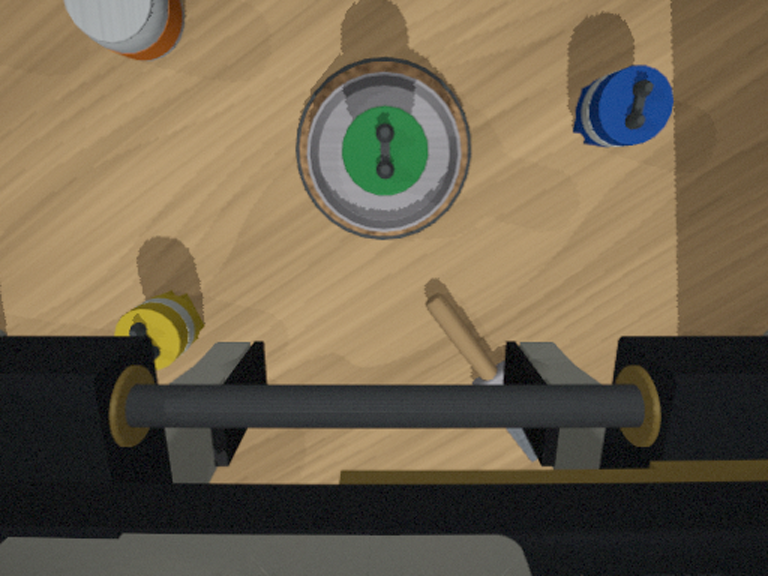

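View pics/s10c.png

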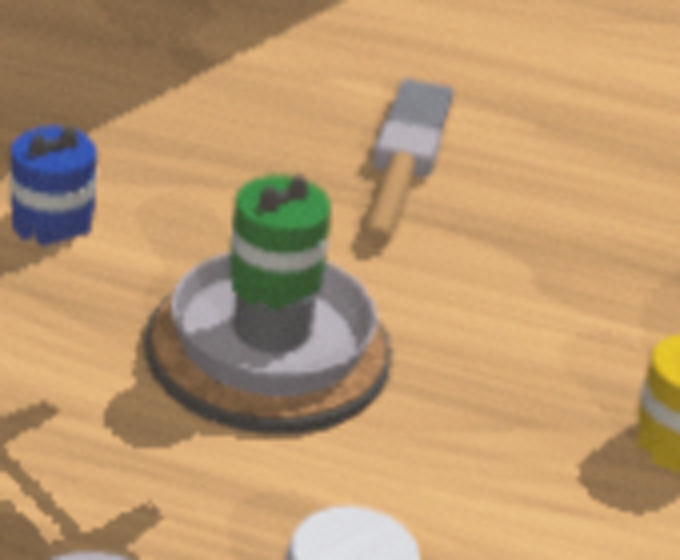

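```bash
python3 - <<'E'
from h import *
im,p,s=load("w10")
w=world(p,np.array([[385,131.5],[385,169.5]])/1.5,.123); d=w[0]-w[1]; print("green pins",w.mean(0).round(4),np.linalg.norm(d).round(4),np.degrees(np.arctan2(d[1],d[0])).round(1))
E
python3 -m inch '0 0 0 0 0 -0.08 1; 0 0 0 0 0 -0.08 1; 0 0 0 0 0 -0.08 1; 0 0 0 0 0 -0.076 1; -0.0083 -0.0205 0.003 0 0 0 1; -0.0083 -0.0205 0.006 0 0 0 1; -0.0083 -0.0205 0.006 0 0 0 1; -0.0083 -0.0205 0.006 0 0 0 1; -0.0083 -0.0205 0.006 0 0 0 1; -0.0083 -0.0205 0.007 0 0 0 1; -0.0083 -0.0205 0.007 0 0 0 1; -0.0083 -0.0205 0.007 0 0 0 1; -0.0083 -0.0205 0.007 0 0 0 1; -0.0083 -0.0205 0.007 0 0 0 1; 0 0 0 0 0 0 1; 0 0 0 0 0 0 1; 0 0 0 0 0 0 1; 0 0 0 0 0 0 1'
python3 -c "
from h import *
snap('wrist','w11')"
```

```text
green pins [0.5526 0.1652 0.123 ] 0.0224 -33.1
time_s: 23.13
tcp_pos: [0.4585, 0.4288, 0.2007]
eef_rot: [180.0, -0.0, -15.0]
contact_force: [-0.2, -0.1, 0.8]
gripper_width: 0.0872
t 23.13 tcp [0.4585 0.4288 0.2007] rot [180.    -0.   -15.03] F [-0.2 -0.1  0.8] w 0.0872 j [ 60.9  17.1  -7.8   0.  -65.1  14.1]
drift [ 0.     -0.      0.0002]
```

View pics/w11.png

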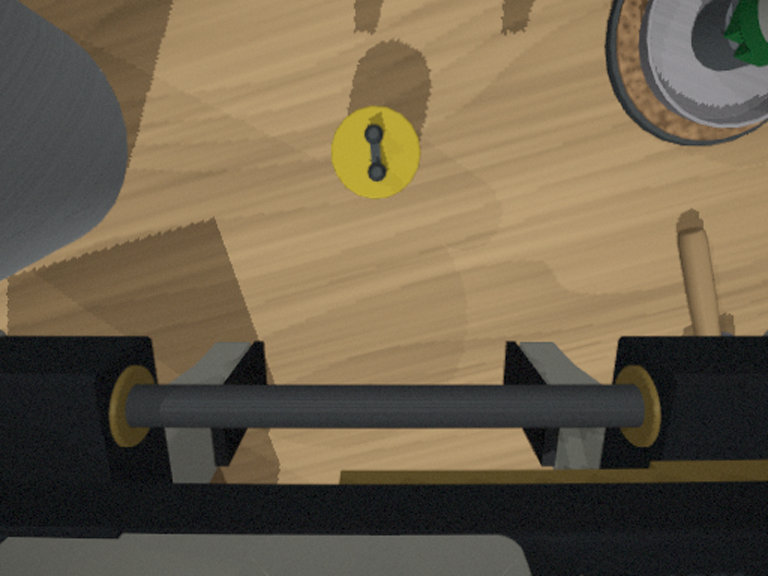

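```bash
python3 - <<'E'
from h import *
im,p,s=load("w11"); pt=r.camera_params("top")
for z in (0,.05,.1,.15,.2,.25,.3): print(z,"wrist edge",world(p,[128/1.5,150/1.5],z)[0,:2].round(3),"top edge",world(pt,[37/1.5,265/1.5],z)[0,:2].round(3), "top1",world(pt,[5/1.5,305/1.5],z)[0,:2].round(3))
w=world(p,np.array([[374,133],[377,172]])/1.5,.071); d=w[0]-w[1]; a=np.degrees(np.arctan2(d[1],d[0])); m=w.mean(0)
print("mid",m.round(4),np.linalg.norm(d).round(4),a.round(1))
c=world(p,np.array([[331.5,152],[420,152],[376,105.5],[376,198.5]])/1.5,.060); print("disc",c[:2].mean(0).round(4),c[2:].mean(0).round(4),np.linalg.norm(c[0]-c[1]),np.linalg.norm(c[2]-c[3]))
plan([m[0],m[1],.1065],a)
t=np.load("top.npy"); c=t[100:260,0:160]; save(c,"topc",4); q,pq,_=load("s10"); save(q[180:384,352:512],"sc",3.5)
E
```

```text
0 wrist edge [0.588 0.59 ] top edge [0.625 0.588] top1 [0.552 0.643]
0.05 wrist edge [0.58  0.565] top edge [0.616 0.564] top1 [0.546 0.618]
0.1 wrist edge [0.572 0.54 ] top edge [0.607 0.541] top1 [0.54  0.592]
0.15 wrist edge [0.563 0.515] top edge [0.598 0.518] top1 [0.533 0.567]
0.2 wrist edge [0.555 0.489] top edge [0.589 0.494] top1 [0.527 0.541]
0.25 wrist edge [0.547 0.464] top edge [0.58  0.471] top1 [0.521 0.516]
0.3 wrist edge [0.538 0.439] top edge [0.572 0.448] top1 [0.515 0.49 ]
mid [0.536  0.4127 0.071 ] 0.0223 -10.8
disc [0.5367 0.4126 0.06  ] [0.536  0.4126 0.06  ] 0.054399782201352206 0.05504055807162586
t 23.18 tcp [0.4585 0.4287 0.201 ] rot [-1.7997e+02 -1.0000e-02 -1.5030e+01] F [0.2 0.4 0.4] w 0.0878 j [ 60.9  17.1  -7.8   0.  -65.1  14.1]
turn [-0.    -0.    -0.075] shift after turn [0.0791 0.0012 0.0945] shift before turn [ 0.079  -0.0046  0.0945] dist 0.123
```

View pics/topc.png

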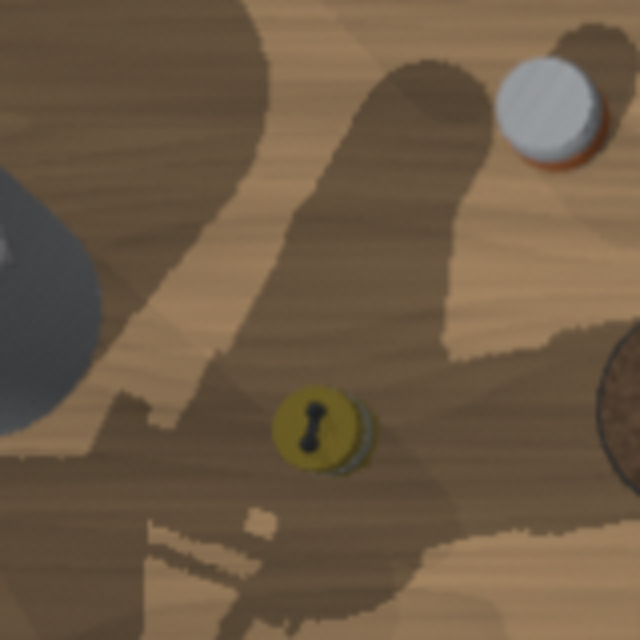

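View pics/sc.png

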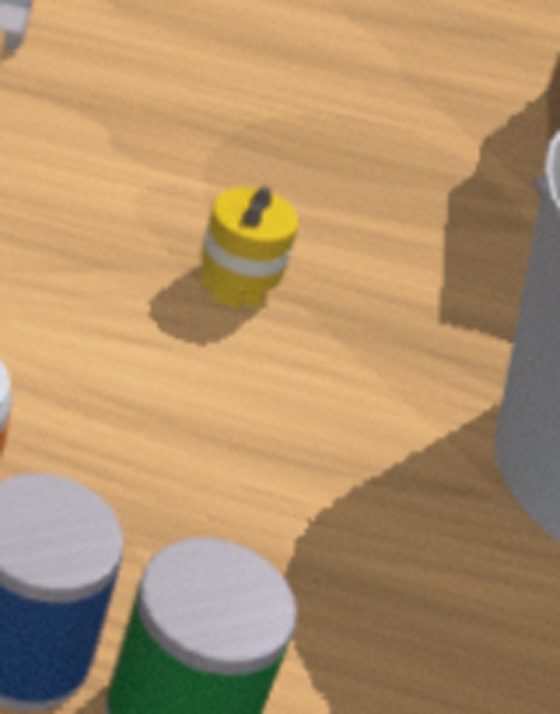

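```bash
python3 - <<'E'
from h import *
q=r.camera_params("scene")
print("base",world(q,[494,306],0).round(3), world(q,[500,325],0).round(3))
for z in (.1,.15,.2,.25,.3): print(z,world(q,[508.6,227],z).round(3))
E
```

```text
base [[0.622 0.589 0.   ]] [[0.674 0.603 0.   ]]
0.1 [[0.463 0.59  0.1  ]]
0.15 [[0.541 0.574 0.15 ]]
0.2 [[0.618 0.558 0.2  ]]
0.25 [[0.696 0.542 0.25 ]]
0.3 [[0.773 0.526 0.3  ]]
```

```bash
python3 -m inch '0 0 0 0 0 -0.075 1; 0.0198 0.0003 0.01 0 0 0 1; 0.0198 0.0003 0.015 0 0 0 1; 0.0198 0.0003 0.015 0 0 0 1; 0.0198 0.0003 0.015 0 0 0 1; 0 0 0.02 0 0 0 1; 0 0 0.02 0 0 0 1; 0 0 0 0 0 0 1; 0 0 0 0 0 0 1; 0 0 0 0 0 0 1'
python3 - <<'E'
from h import *
plan([.536,.4127,.026])
im,p,s=snap("wrist","w12")
a=np.linspace(0,2*np.pi,72); uv=proj(p,np.c_[.536+.028*np.cos(a),.4127+.028*np.sin(a),np.full(72,.06)])
print("pred rows",uv[:,1].min().round(1),uv[:,1].max().round(1),"cols",uv[:,0].min().round(1),uv[:,0].max().round(1))
m=cv2.inRange(cv2.cvtColor(im,cv2.COLOR_RGB2HSV),(22,120,60),(34,255,255)); n,l,stt,cc=cv2.connectedComponentsWithStats(m); print(stt[1:][stt[1:,4]>200])
save(im[140:280,190:322],"w12c",4)
E
```

```text
time_s: 24.02
tcp_pos: [0.5365, 0.4135, 0.1072]
eef_rot: [-179.9, -0.1, -10.7]
contact_force: [0.5, 1.1, 0.8]
gripper_width: 0.0875
t 24.02 tcp [0.5365 0.4135 0.1072] rot [-1.7992e+02 -7.0000e-02 -1.0700e+01] F [0.5 1.1 0.8] w 0.0875 j [ 54.1  25.8  -7.6   0.  -56.5  25.2]
turn [0. 0. 0.] shift after turn [-0.0005  0.001   0.0812] shift before turn [-0.0005  0.001   0.0812] dist 0.081
t 24.02 tcp [0.5365 0.4135 0.1072] rot [-1.7992e+02 -7.0000e-02 -1.0700e+01] F [0.5 1.1 0.8] w 0.0875 j [ 54.1  25.8  -7.6   0.  -56.5  25.2]
drift [0.     0.0003 0.0004]
pred rows 178.3 254.1 cols 216.7 296.8
[[ 217  173   79   80 4288]]
```

View pics/w12c.png

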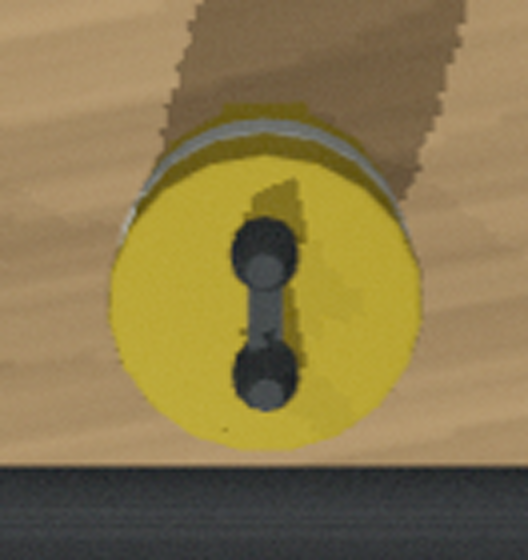

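```bash
python3 -m inch '-0.0003 0.0008 0.015 0 0 0 1; 0 0 0.015 0 0 0 1; 0 0 0.015 0 0 0 1; 0 0 0.015 0 0 0 1; 0 0 0.013 0 0 0 1; 0 0 0.008 0 0 0 1; 0 0 0 0 0 0 1; 0 0 0 0 0 0 1; 0 0 0 0 0 0 0; 0 0 0 0 0 0 0; 0 0 0 0 0 0 0; 0 0 0 0 0 0 0; 0 0 0 0 0 0 0; 0 0 0 0 0 0 0; 0 0 0 0 0 0 0; 0 0 0 0 0 0 0' 40; python3 -c "
from h import *
st()"
```

```text
time_s: 25.4
tcp_pos: [0.5356, 0.4128, 0.025]
eef_rot: [-180.0, -0.0, -10.7]
contact_force: [-0.4, -0.0, 2.3]
gripper_width: 0.0553
t 25.4 tcp [0.5356 0.4128 0.025 ] rot [-1.7997e+02 -2.0000e-02 -1.0690e+01] F [-0.4 -0.   2.3] w 0.0553 j [ 54.1  30.6 -11.9   0.  -47.4  25.2]
```

```bash
python3 -m inch '0 0 -0.005 0 0 0 0; 0 0 -0.015 0 0 0 0; 0 0 -0.025 0 0 0 0; 0 0 -0.03 0 0 0 0; 0 0 -0.03 0 0 0 0; 0 0 -0.03 0 0 0 0; 0 0 -0.03 0 0 0 0; 0 0 -0.03 0 0 0 0; 0 0 0 0 0 0.08 0; 0 0 0 0 0 0.1 0;0 0 0 0 0 0.1 0;0 0 0 0 0 0.08 0;0 0 0 0 0 0.031 0; 0 0 0 0 0 0 0; 0 0 0 0 0 0 0'
python3 -c "
from h import *
plan([.5526,.1655,.22])"
```

```text
time_s: 26.65
tcp_pos: [0.5351, 0.4122, 0.2193]
eef_rot: [180.0, 0.0, -33.0]
contact_force: [0.6, -1.0, -2.4]
gripper_width: 0.0555
t 26.65 tcp [0.5351 0.4122 0.2193] rot [ 1.7995e+02  2.0000e-02 -3.3030e+01] F [ 0.6 -1.  -2.4] w 0.0555 j [ 54.1  20.9   0.2  -0.  -69.4   2.9]
turn [0. 0. 0.] shift after turn [ 0.1492  0.1973 -0.0006] shift before turn [ 0.1492  0.1973 -0.0006] dist 0.247
```

```bash
python3 -m inch '0.0062 0.0083 0 0 0 0 0; 0.0143 0.0189 0 0 0 0 0; 0.0143 0.0189 0 0 0 0 0; 0.0143 0.0189 0 0 0 0 0; 0.0143 0.0189 0 0 0 0 0; 0.0143 0.0189 0 0 0 0 0; 0.0143 0.0189 0 0 0 0 0; 0.0143 0.0189 0 0 0 0 0; 0.0143 0.0189 0 0 0 0 0; 0.0143 0.0189 0 0 0 0 0; 0.0143 0.0189 0 0 0 0 0; 0 0 0 0 0 0 0; 0 0 0 0 0 0 0; 0 0 0.01 0 0 0 0; 0 0 0 0 0 0 0;0 0 0 0 0 0 0'
python3 - <<'E'
from h import *
plan([.5525,.1656,.137]); snap('wrist','w13'); im,_,_=snap('scene','s13'); save(im[110:290,220:420],'s13c',4)
E
```

```text
time_s: 27.98
tcp_pos: [0.552, 0.166, 0.2084]
eef_rot: [179.9, 0.1, -33.1]
contact_force: [0.1, 0.0, -1.8]
gripper_width: 0.0555
t 27.98 tcp [0.552  0.166  0.2084] rot [ 1.799e+02  6.000e-02 -3.305e+01] F [ 0.1  0.  -1.8] w 0.0555 j [ 36.2  12.1 -13.5  -0.  -64.5  20.8]
turn [0. 0. 0.] shift after turn [ 0.0007 -0.      0.0714] shift before turn [ 0.0007 -0.      0.0714] dist 0.071
t 27.98 tcp [0.552  0.166  0.2084] rot [ 1.799e+02  6.000e-02 -3.305e+01] F [ 0.1  0.  -1.8] w 0.0555 j [ 36.2  12.1 -13.5  -0.  -64.5  20.8]
drift [0.0003 0.0002 0.0005]
t 28.03 tcp [0.5523 0.1662 0.2089] rot [ 1.7993e+02  3.0000e-02 -3.3040e+01] F [ 0.3 -0.6 -1.4] w 0.0558 j [ 36.2  12.1 -13.5  -0.  -64.5  20.8]
drift [0.0002 0.0001 0.0003]
```

View pics/s13c.png

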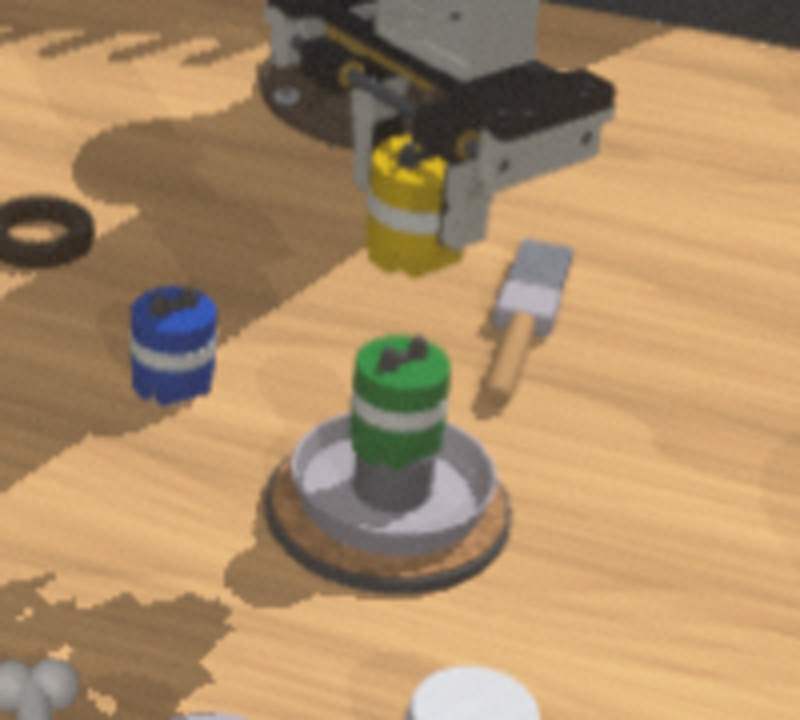

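View pics/w13.png

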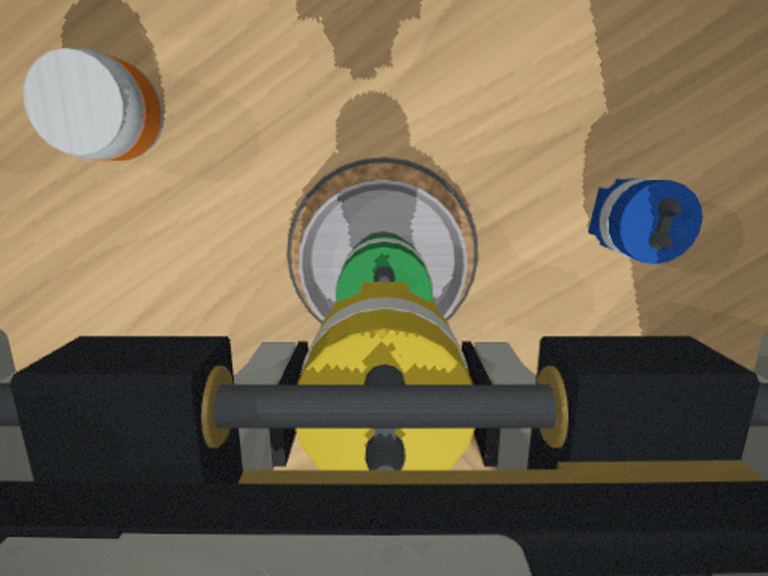

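Yellow held, aligned over the green. Lower to just above the pins (TCP 0.152).

```bash
python3 -m inch '0.0002 0.0003 0.015 0 0 0 0; 0 0 0.02 0 0 0 0; 0 0 0.012 0 0 0 0; 0 0 0.006 0 0 0 0; 0 0 0.003 0 0 0 0; 0 0 0 0 0 0 0; 0 0 0 0 0 0 0;0 0 0 0 0 0 0'
python3 -c "
from h import *
plan([.5525,.1656,.137])"
```

```text
time_s: 28.75
tcp_pos: [0.5532, 0.1657, 0.1545]
eef_rot: [-179.9, -0.0, -33.1]
contact_force: [-0.0, -0.5, -1.2]
gripper_width: 0.0553
t 28.75 tcp [0.5532 0.1657 0.1545] rot [-1.7992e+02 -5.0000e-02 -3.3090e+01] F [-0.  -0.5 -1.2] w 0.0553 j [ 36.1  14.7 -17.7   0.  -57.5  20.8]
turn [0. 0. 0.] shift after turn [-0.0005  0.0005  0.0175] shift before turn [-0.0005  0.0005  0.0175] dist 0.018
```

```bash
python3 -m inch '-0.0005 0.0004 0.003 0 0 0 0; 0 0 0.003 0 0 0 0; 0 0 0.003 0 0 0 0; 0 0 0.002 0 0 0 0; 0 0 0 0 0 0 0'; python3 -m inch '0 0 0.002 0 0 0 0; 0 0 0.002 0 0 0 0; 0 0 0 0 0 0 0'
```

```text
time_s: 29.17
tcp_pos: [0.5517, 0.1652, 0.1419]
eef_rot: [180.0, 0.0, -33.1]
contact_force: [-0.6, 0.0, -1.1]
gripper_width: 0.0554
time_s: 29.42
tcp_pos: [0.5518, 0.1652, 0.1381]
eef_rot: [180.0, 0.0, -33.1]
contact_force: [-0.5, -0.4, -1.7]
gripper_width: 0.0556
```

```bash
python3 -m inch '0 0 0.001 0 0 0 0; 0 0 0.0005 0 0 0 0; 0 0 0.0003 0 0 0 0; 0 0 0 0 0 0 0'
```

```text
time_s: 29.75
tcp_pos: [0.5521, 0.1653, 0.1369]
eef_rot: [-180.0, -0.0, -33.1]
contact_force: [0.2, -0.5, -1.6]
gripper_width: 0.0551
```

```bash
python3 -m inch '0 0 0.0006 0 0 0 0; 0 0 0.0004 0 0 0 0; 0 0 0 0 0 0 0;0 0 0 0 0 0 0'
```

```text
time_s: 30.08
tcp_pos: [0.5522, 0.1653, 0.1369]
eef_rot: [-180.0, -0.0, -33.1]
contact_force: [-2.4, -1.0, 7.0]
gripper_width: 0.0554
```

Contact, +7 N at z 0.1369: fully home. Release, rise, and look.

```bash
python3 -m inch '0 0 0 0 0 0 0.7; 0 0 0 0 0 0 0.75; 0 0 0 0 0 0 0.8; 0 0 0 0 0 0 1;0 0 -0.01 0 0 0 1; 0 0 -0.02 0 0 0 1; 0 0 -0.02 0 0 0 1; 0 0 -0.025 0 0 0 1; 0 0 -0.025 0 0 0 1; 0 0 -0.02 0 0 0 1; -0.02 0 -0.02 0 0 0 1;-0.02 0 -0.01 0 0 0 1; -0.02 0 0 0 0 0 1; -0.015 0 0 0 0 0 1; 0 0 0 0 0 0 1; 0 0 0 0 0 0 1; 0 0 0 0 0 0 1'
python3 - <<'E'
from h import *
im,p,s=snap('wrist','w14'); im2,_,_=snap('scene','s14')
save(im2[150:290,250:420],'s14c',4)
E
```

```text
time_s: 31.5
tcp_pos: [0.4894, 0.2063, 0.2863]
eef_rot: [-180.0, -0.0, -33.1]
contact_force: [-0.8, -0.0, -0.5]
gripper_width: 0.0876
t 31.5 tcp [0.4894 0.2063 0.2863] rot [-1.7997e+02 -2.0000e-02 -3.3080e+01] F [-0.8 -0.  -0.5] w 0.0876 j [ 44.    4.9 -11.9   0.  -73.2  12.9]
drift [ 0.0001 -0.0002 -0.0003]
t 31.55 tcp [0.4896 0.2061 0.286 ] rot [-1.800e+02 -1.000e-02 -3.311e+01] F [ 0.2  0.3 -0.2] w 0.0875 j [ 44.    4.9 -11.9   0.  -73.2  12.9]
drift [ 0.     -0.0001 -0.0002]
```

View pics/w14.png

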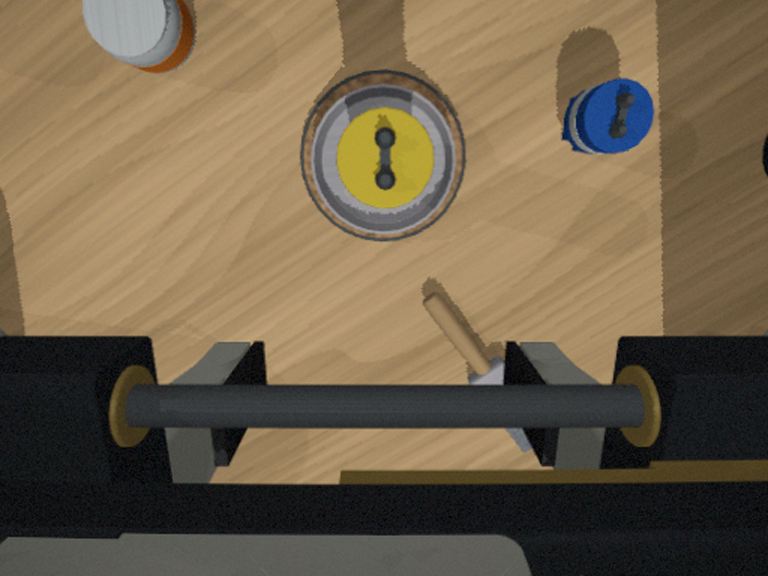

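View pics/s14c.png

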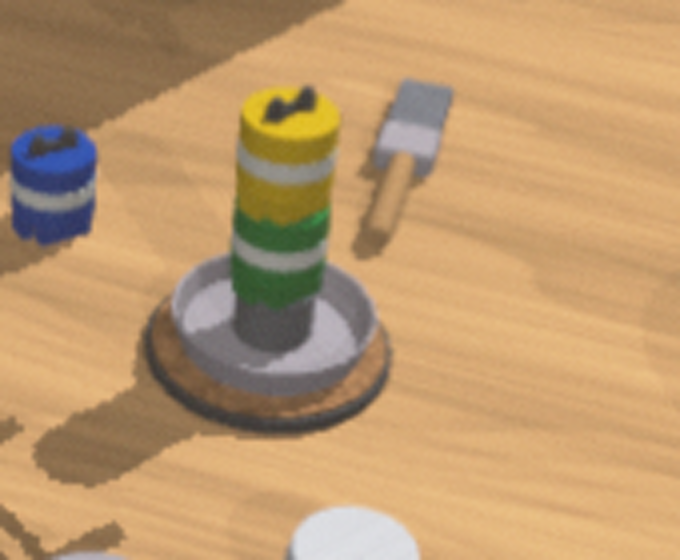

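```bash
python3 - <<'E'
from h import *
im,p,s=load("w14")
w=world(p,np.array([[385.5,137.5],[385.5,179]])/1.5,.183); d=w[0]-w[1]; print("yellow pins",w.mean(0).round(4),np.linalg.norm(d).round(4),np.degrees(np.arctan2(d[1],d[0])).round(1))
c=world(p,np.array([[336.5,158],[434.5,158],[385,107],[385,209]])/1.5,.172); print("disc",c[:2].mean(0).round(4),c[2:].mean(0).round(4),np.linalg.norm(c[0]-c[1]),np.linalg.norm(c[2]-c[3]))
E
python3 -m inch '0.009 0.011 0 0 0 0 1; 0.0175 0.0219 0 0 0 0 1; 0.0175 0.0219 0 0 0 0 1; 0.0175 0.0219 0 0 0 0 1; 0.0175 0.0219 0 0 0 0 1; 0.0175 0.0219 0 0 0 0 1; 0.0175 0.0219 0 0 0 0 1; 0.0175 0.0219 0 0 0 0 1; 0.0175 0.0219 0 0 0 0 1; 0.0175 0.0219 0 0 0 0 1; 0.0175 0.0219 0 0 0 0 1; 0.0175 0.0219 0 0 0 0 1; 0.0175 0.0219 0 0 0 0 1; 0.0175 0.0219 0 0 0 0 1; 0.0175 0.0219 0 0 0 0 1; 0.0175 0.0219 0 0 0 0 1; 0.0175 0.0219 0 0 0 0 1; 0.0175 0.0219 0 0 0 0 1; 0.0175 0.0219 0 0 0 0 1; 0.0175 0.0219 0 0 0 0 1'
python3 -m inch '0 0 0 0 0 0.1 1; 0 0 0 0 0 0.1 1; 0 0 0 0 0 0.1 1; 0 0 0 0 0 0.1 1; 0 0 0 0 0 0.1 1; 0 0 0.007 0 0 0.1 1; 0 0 0.007 0 0 0.1 1; 0 0 0.007 0 0 0.1 1; 0 0 0.007 0 0 0.1 1; 0 0 0.007 0 0 0.1 1; 0 0 0.007 0 0 0.1 1; 0 0 0.007 0 0 0.1 1; 0 0 0.007 0 0 0.1 1; 0 0 0.007 0 0 0.1 1; 0 0 0.007 0 0 0.1 1; 0 0 0.007 0 0 0.1 1; 0 0 0.007 0 0 0.1 1; 0 0 0 0 0 0.1 1; 0 0 0 0 0 0.1 1; 0 0 0 0 0 0 1'
python3 -m inch '0 0 0 0 0 0 1; 0 0 0 0 0 0 1'
python3 -c "
from h import *
snap('wrist','w15')"
```

```text
yellow pins [0.5523 0.1644 0.183 ] 0.0216 -33.1
disc [0.5526 0.1641 0.172 ] [0.5522 0.1648 0.172 ] 0.05507155454899812 0.055356633121551195
time_s: 33.27
tcp_pos: [0.5412, -0.3406, 0.2854]
eef_rot: [180.0, 0.0, -33.2]
contact_force: [0.2, 0.2, 0.7]
gripper_width: 0.0873
time_s: 34.93
tcp_pos: [0.5412, -0.339, 0.2011]
eef_rot: [179.9, -0.1, -142.3]
contact_force: [-1.0, 0.2, 0.2]
gripper_width: 0.088
time_s: 35.1
tcp_pos: [0.5417, -0.3386, 0.2016]
eef_rot: [180.0, -0.0, -141.8]
contact_force: [0.3, -0.6, -0.3]
gripper_width: 0.0879
t 35.1 tcp [ 0.5417 -0.3386  0.2016] rot [ 1.7999e+02 -1.0000e-02 -1.4182e+02] F [ 0.3 -0.6 -0.3] w 0.0879 j [-14.5  18.1  -6.2   0.  -65.7 -37.3]
drift [0.0001 0.0001 0.    ]
```

View pics/w15.png

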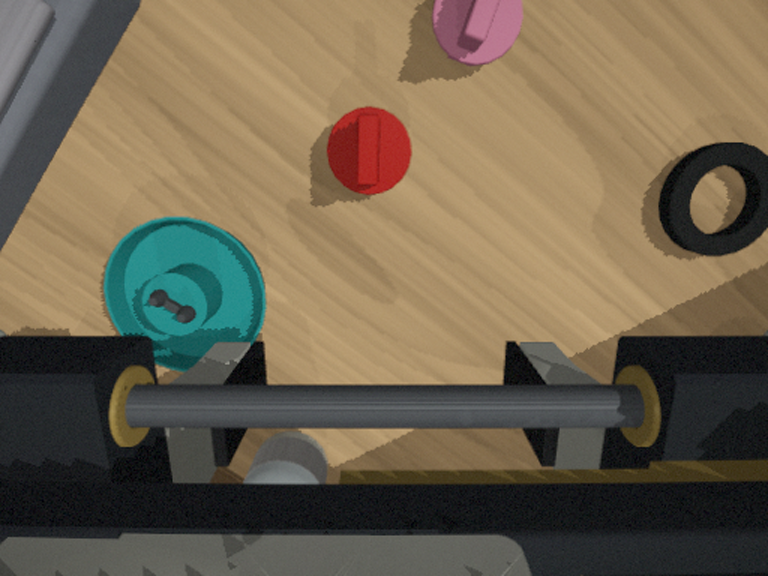

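```bash
python3 - <<'E'
from h import *
im,p,s=load("w15")
c=im[60:140,205:290]; save(c,"w15c",7)
E
```

```text
(no output)
```

View pics/w15c.png

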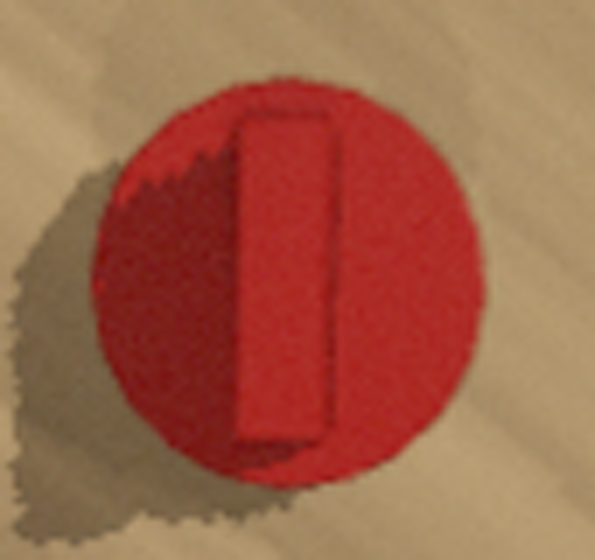

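```bash
python3 - <<'E'
from h import *
im,p,s=load("w15")
f=lambda L:np.array(L)/7+np.array([205,60])
w=world(p,f([[285.5,119],[281.5,440]]),.050); d=w[0]-w[1]; a=np.degrees(np.arctan2(d[1],d[0])); m=w.mean(0)
print("handle",m.round(4),np.linalg.norm(d).round(4),a.round(1))
l=world(p,f([[239,280],[329,280]]),.05); print("width",np.linalg.norm(l[0]-l[1]),l.mean(0).round(4))
c=world(p,f([[93,280],[485,280],[288,77],[288,487]]),.020); print("cap",c[:2].mean(0).round(4),c[2:].mean(0).round(4),np.linalg.norm(c[0]-c[1]),np.linalg.norm(c[2]-c[3]))
plan([m[0],m[1],.09],a)
E
```

```text
handle [ 0.4865 -0.3966  0.05  ] 0.0421 -143.1
width 0.012274447431821534 [ 0.4862 -0.3967  0.05  ]
cap [ 0.4858 -0.3974  0.02  ] [ 0.4866 -0.397   0.02  ] 0.05865632494478242 0.05902812151782008
t 35.15 tcp [ 0.5417 -0.3385  0.2017] rot [ 1.8000e+02 -1.0000e-02 -1.4184e+02] F [-1.  -0.1  1.2] w 0.0877 j [-14.5  18.1  -6.2   0.  -65.7 -37.3]
turn [ 0.    -0.     0.022] shift after turn [ 0.0791 -0.0133  0.1117] shift before turn [ 0.0794 -0.0116  0.1117] dist 0.138
```

```bash
python3 -m inch '0 0 0 0 0 0.022 1; 0.0198 -0.0033 0.01 0 0 0 0.6; 0.0198 -0.0033 0.015 0 0 0 0.6; 0.0198 -0.0033 0.015 0 0 0 0.6; 0.0198 -0.0033 0.015 0 0 0 0.6; 0 0 0.02 0 0 0 0.6; 0 0 0.02 0 0 0 0.6; 0 0 0.015 0 0 0 0.6; 0 0 0 0 0 0 0.6; 0 0 0 0 0 0 0.6; 0 0 0 0 0 0 0.6'
python3 - <<'E'
from h import *
plan([.4864,-.3969,.026])
im,p,s=snap("wrist","w16")
print(proj(p,[[.4864,-.397,.05],[.4864,-.397,.02]])*1.5)
E
```

```text
time_s: 36.07
tcp_pos: [0.4871, -0.3963, 0.0929]
eef_rot: [-179.9, 0.0, -143.2]
contact_force: [0.5, -0.0, 0.5]
gripper_width: 0.0524
t 36.07 tcp [ 0.4871 -0.3963  0.0929] rot [-1.7993e+02  2.0000e-02 -1.4320e+02] F [ 0.5 -0.   0.5] w 0.0524 j [-21.3  22.5 -15.2   0.  -52.2 -31.9]
turn [0. 0. 0.] shift after turn [0.0009 0.0001 0.0669] shift before turn [0.0009 0.0001 0.0669] dist 0.067
t 36.07 tcp [ 0.4871 -0.3963  0.0929] rot [-1.7993e+02  2.0000e-02 -1.4320e+02] F [ 0.5 -0.   0.5] w 0.0524 j [-21.3  22.5 -15.2   0.  -52.2 -31.9]
drift [ 0.0002 -0.      0.0003]
[[386.84476256 323.61732665]
 [386.68218648 304.26930861]]
```

View pics/w16.png

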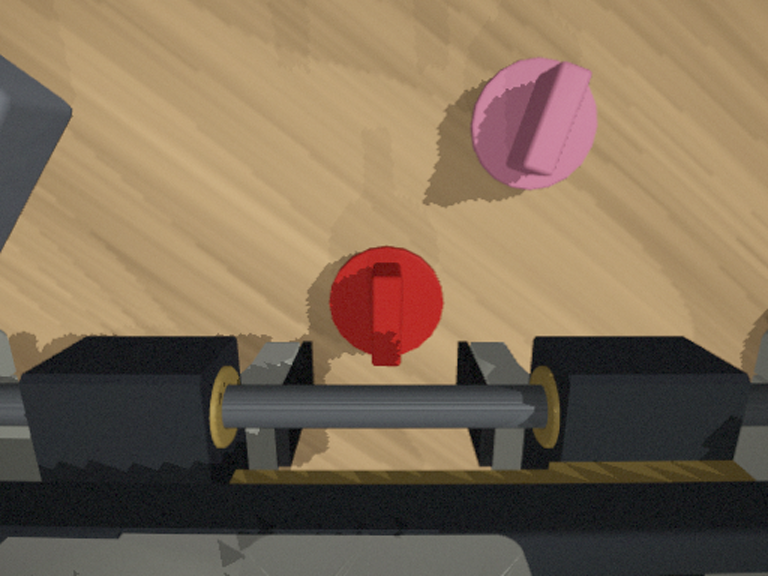

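```bash
python3 -m inch '0.0014 0.0001 0.015 0 0 0 0.6; 0 0 0.015 0 0 0 0.6; 0 0 0.015 0 0 0 0.6; 0 0 0.014 0 0 0 0.6; 0 0 0.008 0 0 0 0.6; 0 0 0 0 0 0 0.6; 0 0 0 0 0 0 0.6; 0 0 0 0 0 0 0; 0 0 0 0 0 0 0; 0 0 0 0 0 0 0; 0 0 0 0 0 0 0; 0 0 0 0 0 0 0; 0 0 0 0 0 0 0; 0 0 0 0 0 0 0; 0 0 0 0 0 0 0' 30; python3 -c "
from h import *
st()"
```

```text
time_s: 37.37
tcp_pos: [0.4853, -0.3968, 0.0249]
eef_rot: [-180.0, -0.0, -143.2]
contact_force: [-0.3, 1.1, 1.4]
gripper_width: 0.0138
t 37.37 tcp [ 0.4853 -0.3968  0.0249] rot [-179.99   -0.   -143.23] F [-0.3  1.1  1.4] w 0.0138 j [-21.5  27.  -18.7   0.  -44.3 -31.8]
```

```bash
python3 -m inch '0 0 -0.005 0 0 0 0; 0 0 -0.015 0 0 0 0; 0 0 -0.025 0 0 0 0; 0 0 -0.03 0 0 0 0; 0 0 -0.03 0 0 0 0; 0 0 -0.03 0 0 0 0; 0 0 -0.03 0 0 0 0; 0 0 -0.03 0 0 0 0; 0 0 -0.03 0 0 0 0; 0 0 -0.02 0 0 0 0; 0 0 0 0 0 -0.08 0; 0 0 0 0 0 -0.1 0; 0 0 0 0 0 -0.1 0; 0 0 0 0 0 -0.1 0; 0 0 0 0 0 -0.1 0; 0 0 0 0 0 -0.1 0; 0 0 0 0 0 -0.1 0; 0 0 0 0 0 -0.1 0; 0 0 0 0 0 -0.1 0; 0 0 0 0 0 -0.1 0'
python3 -m inch '0 0 0 0 0 -0.1 0; 0 0 0 0 0 -0.1 0; 0 0 0 0 0 -0.1 0; 0 0 0 0 0 -0.1 0; 0 0 0 0 0 -0.1 0; 0 0 0 0 0 -0.1 0; 0 0 0 0 0 -0.1 0; 0 0 0 0 0 -0.1 0; 0 0 0 0 0 -0.1 0; 0 0 0 0 0 -0.042 0; 0 0 0 0 0 0 0; 0 0 0 0 0 0 0; 0 0 0 0 0 0 0'
python3 -c "
from h import *
plan([.5523,.1648,.27],-33.1);plan([.5523,.1648,.27])"
```

```text
time_s: 39.03
tcp_pos: [0.485, -0.3966, 0.2699]
eef_rot: [180.0, 0.0, -86.8]
contact_force: [-0.2, -0.3, -0.8]
gripper_width: 0.014
time_s: 40.12
tcp_pos: [0.4851, -0.3967, 0.2699]
eef_rot: [-180.0, 0.0, -33.2]
contact_force: [0.5, -1.2, -1.1]
gripper_width: 0.0137
t 40.12 tcp [ 0.4851 -0.3967  0.2699] rot [-180.      0.    -33.21] F [ 0.5 -1.2 -1.1] w 0.0137 j [-21.5  14.7  -2.   -0.  -73.3  78.2]
turn [-0.     0.    -0.002] shift after turn [-2.504e-01 -5.070e-01 -1.000e-04] shift before turn [-2.513e-01 -5.066e-01 -1.000e-04] dist 0.565
t 40.12 tcp [ 0.4851 -0.3967  0.2699] rot [-180.      0.    -33.21] F [ 0.5 -1.2 -1.1] w 0.0137 j [-21.5  14.7  -2.   -0.  -73.3  78.2]
turn [0. 0. 0.] shift after turn [-2.513e-01 -5.066e-01 -1.000e-04] shift before turn [-2.513e-01 -5.066e-01 -1.000e-04] dist 0.565
```

```bash
python3 -m inch '-0.006 -0.012 0 0 0 0 0; -0.0132 -0.0266 0 0 0 0 0; -0.0132 -0.0266 0 0 0 0 0; -0.0132 -0.0266 0 0 0 0 0; -0.0132 -0.0266 0 0 0 0 0; -0.0132 -0.0266 0 0 0 0 0; -0.0132 -0.0266 0 0 0 0 0; -0.0132 -0.0266 0 0 0 0 0; -0.0132 -0.0266 0 0 0 0 0; -0.0132 -0.0266 0 0 0 0 0; -0.0132 -0.0266 0 0 0 0 0; -0.0132 -0.0266 0 0 0 0 0; -0.0132 -0.0266 0 0 0 0 0; -0.0132 -0.0266 0 0 0 0 0; -0.0132 -0.0266 0 0 0 0 0; -0.0132 -0.0266 0 0 0 0 0; -0.0132 -0.0266 0 0 0 0 0; -0.0132 -0.0266 0 0 0 0 0; -0.0132 -0.0266 0 0 0 0 0; -0.0077 -0.0158 0 0 0 0 0'
python3 -m inch '0 0 0 0 0 0 0; 0 0 0 0 0 0 0; 0 0 0 0 0 0 0'
python3 - <<'E'
from h import *
plan([.5523,.1648,.1969]); snap('wrist','w17'); im,_,_=snap('scene','s17'); save(im[90:270,220:420],'s17c',4)
E
```

```text
time_s: 41.78
tcp_pos: [0.5511, 0.1678, 0.2697]
eef_rot: [-180.0, 0.0, -33.1]
contact_force: [-0.2, -1.5, -1.2]
gripper_width: 0.0139
time_s: 42.03
tcp_pos: [0.551, 0.1646, 0.2697]
eef_rot: [180.0, 0.0, -33.1]
contact_force: [0.3, -0.4, -1.0]
gripper_width: 0.0138
t 42.03 tcp [0.551  0.1646 0.2697] rot [ 1.7998e+02  1.0000e-02 -3.3110e+01] F [ 0.3 -0.4 -1. ] w 0.0138 j [ 36.1   9.7  -8.4   0.  -71.9  20.8]
turn [0. 0. 0.] shift after turn [ 0.001  -0.0008  0.0728] shift before turn [ 0.001  -0.0008  0.0728] dist 0.073
t 42.03 tcp [0.551  0.1646 0.2697] rot [ 1.7998e+02  1.0000e-02 -3.3110e+01] F [ 0.3 -0.4 -1. ] w 0.0138 j [ 36.1   9.7  -8.4   0.  -71.9  20.8]
drift [ 0.0001 -0.0004  0.0001]
t 42.08 tcp [0.5511 0.1643 0.2698] rot [179.99   0.   -33.14] F [ 0.5 -0.2 -1.5] w 0.0138 j [ 36.1   9.7  -8.4   0.  -71.9  20.8]
drift [ 0.0001 -0.0002  0.0001]
```

View pics/s17c.png

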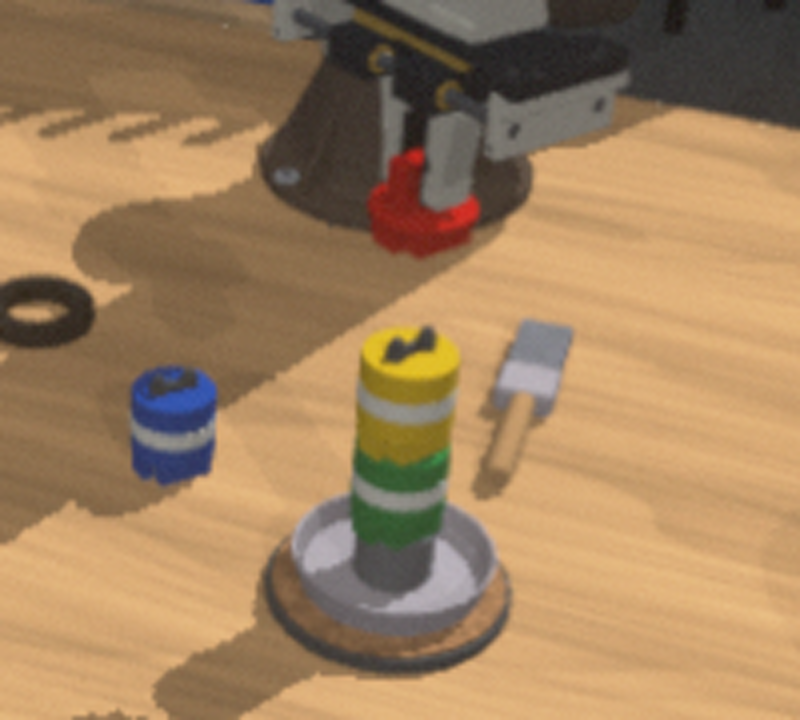

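View pics/w17.png

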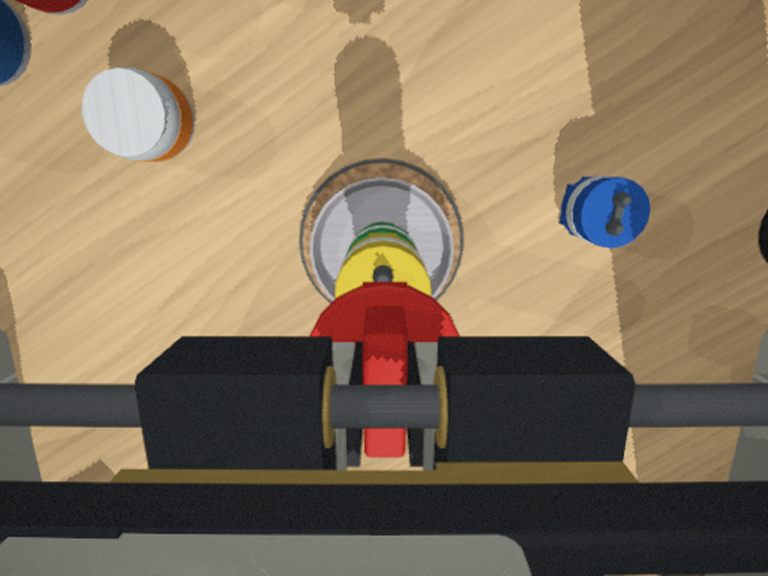

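```bash
python3 -m inch '0.0005 -0.0012 0.01 0 0 0 0; 0 0 0.02 0 0 0 0; 0 0 0.014 0 0 0 0; 0 0 0.006 0 0 0 0; 0 0 0.003 0 0 0 0; 0 0 0 0 0 0 0; 0 0 0 0 0 0 0;0 0 0 0 0 0 0'
python3 -c "
from h import *
plan([.5522,.165,.1969])"
```

```text
time_s: 42.8
tcp_pos: [0.553, 0.1657, 0.2177]
eef_rot: [-179.9, -0.0, -33.1]
contact_force: [0.2, -0.0, -0.9]
gripper_width: 0.0136
t 42.8 tcp [0.553  0.1657 0.2177] rot [-1.7993e+02 -5.0000e-02 -3.3110e+01] F [ 0.2 -0.  -0.9] w 0.0136 j [ 36.1  11.7 -12.8   0.  -65.4  20.8]
turn [0. 0. 0.] shift after turn [-0.0003  0.0011  0.0208] shift before turn [-0.0003  0.0011  0.0208] dist 0.021
```

```bash
python3 -m inch '-0.0003 0.0006 0.004 0 0 0 0; 0 0 0.004 0 0 0 0; 0 0 0.002 0 0 0 0; 0 0 0.002 0 0 0 0; 0 0 0 0 0 0 0'; python3 -m inch '0 0 0.002 0 0 0 0; 0 0 0.002 0 0 0 0; 0 0 0.001 0 0 0 0; 0 0 0 0 0 0 0'
```

```text
time_s: 43.22
tcp_pos: [0.5517, 0.1652, 0.2042]
eef_rot: [180.0, 0.0, -33.1]
contact_force: [0.6, 0.1, -0.8]
gripper_width: 0.0137
time_s: 43.55
tcp_pos: [0.5518, 0.1652, 0.1994]
eef_rot: [180.0, 0.0, -33.1]
contact_force: [-1.0, 0.3, -0.6]
gripper_width: 0.0136
```

```bash
python3 -m inch '0 0 0.0012 0 0 0 0; 0 0 0.0008 0 0 0 0; 0 0 0 0 0 0 0; 0 0 0 0 0 0 0'; python3 -m inch '0 0 0.0006 0 0 0 0; 0 0 0 0 0 0 0; 0 0 0 0 0 0 0'
```

```text
time_s: 43.88
tcp_pos: [0.5519, 0.1652, 0.1978]
eef_rot: [180.0, 0.0, -33.1]
contact_force: [-0.9, -0.6, -1.2]
gripper_width: 0.0138
time_s: 44.13
tcp_pos: [0.5519, 0.1653, 0.1971]
eef_rot: [180.0, 0.0, -33.1]
contact_force: [-0.8, 0.7, -0.4]
gripper_width: 0.0138
```

```bash
python3 -m inch '0 0 0.0005 0 0 0 0; 0 0 0 0 0 0 0; 0 0 0 0 0 0 0'; python3 -m inch '0 0 0.0004 0 0 0 0; 0 0 0 0 0 0 0; 0 0 0 0 0 0 0'
```

```text
time_s: 44.38
tcp_pos: [0.5521, 0.1653, 0.1969]
eef_rot: [-180.0, -0.0, -33.1]
contact_force: [0.6, 0.4, -0.1]
gripper_width: 0.0136
time_s: 44.63
tcp_pos: [0.5522, 0.1653, 0.1968]
eef_rot: [-180.0, -0.0, -33.1]
contact_force: [-1.4, -0.7, 5.4]
gripper_width: 0.0135
```

```bash
python3 -m inch '0 0 0 0 0 0 0.25; 0 0 0 0 0 0 0.3; 0 0 0 0 0 0 0.4; 0 0 0 0 0 0 0.6;0 0 -0.01 0 0 0 0.6; 0 0 -0.02 0 0 0 0.6; 0 0 -0.02 0 0 0 0.6; 0 0 -0.02 0 0 0 1; 0 0 -0.02 0 0 0 1; -0.01 0 -0.02 0 0 0 1; -0.02 0 0 0 0 0 1;-0.02 0 0 0 0 0 1; -0.02 0 0 0 0 0 1; -0.02 0 0 0 0 0 1; 0 0 0 0 0 0 1; 0 0 0 0 0 0 1; 0 0 0 0 0 0 1'
python3 - <<'E'
from h import *
im,p,s=snap('wrist','w18'); im2,_,_=snap('scene','s18'); snap('top','t18')
save(im2[120:290,250:420],'s18c',4)
E
```

```text
time_s: 46.05
tcp_pos: [0.4768, 0.2145, 0.3069]
eef_rot: [-180.0, -0.0, -33.1]
contact_force: [-0.3, -0.3, 0.9]
gripper_width: 0.0877
t 46.05 tcp [0.4768 0.2145 0.3069] rot [-1.7996e+02 -2.0000e-02 -3.3070e+01] F [-0.3 -0.3  0.9] w 0.0877 j [ 45.8   3.5 -10.8   0.  -75.7  11.2]
drift [ 0.0002 -0.0002 -0.0003]
t 46.1 tcp [0.4769 0.2143 0.3066] rot [-1.7998e+02 -1.0000e-02 -3.3110e+01] F [ 0.2  0.3 -0.3] w 0.0877 j [ 45.7   3.5 -10.8   0.  -75.7  11.2]
drift [ 0.0001 -0.0001 -0.0002]
t 46.15 tcp [0.477  0.2142 0.3064] rot [ 1.800e+02 -1.000e-02 -3.313e+01] F [-1.   0.   0.3] w 0.0875 j [ 45.7   3.5 -10.8   0.  -75.7  11.2]
drift [-0.     -0.0001 -0.0002]
```

View pics/s18c.png

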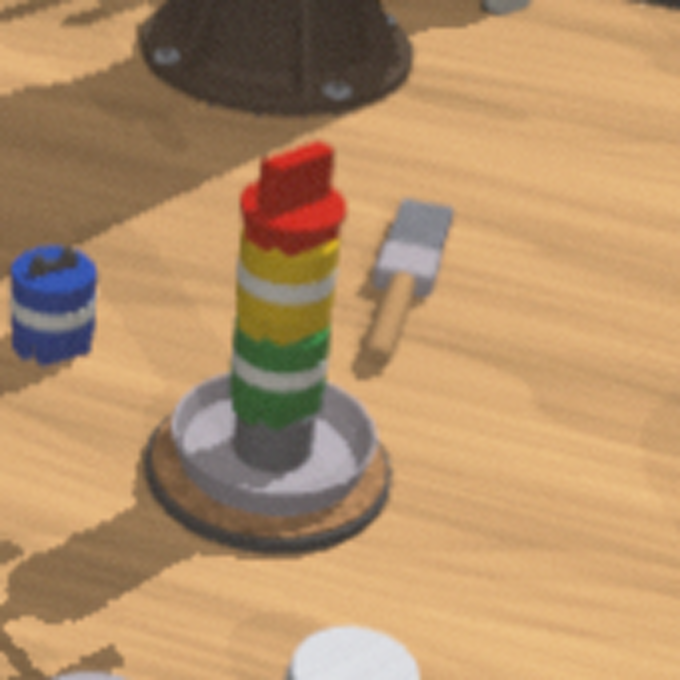

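View pics/w18.png

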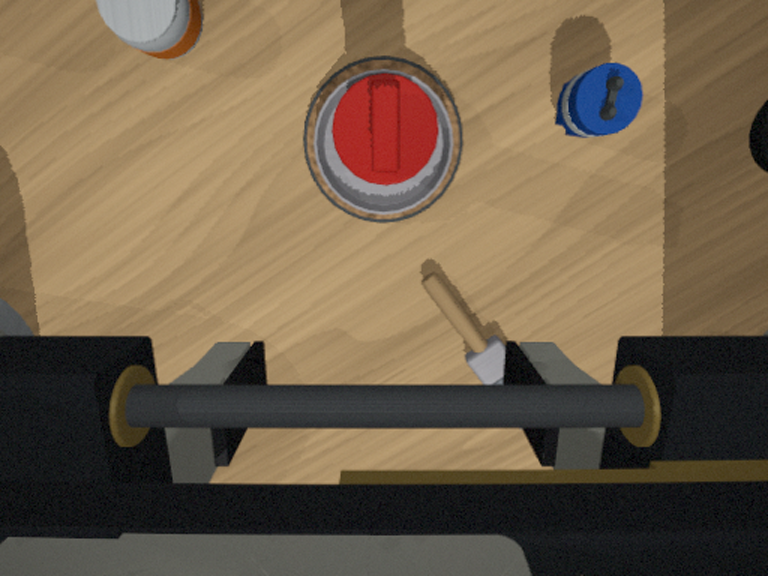

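View pics/t18.png

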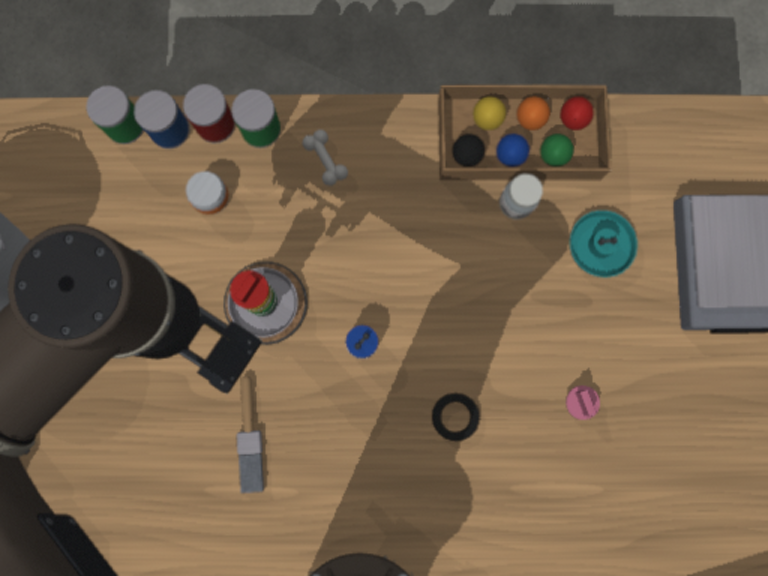

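```bash
python3 - <<'E'
from h import *
im,p,s=load("w18")
c=world(p,np.array([[332.5,130],[439,130],[386,75],[386,185]])/1.5,.192); print("cap",c[:2].mean(0).round(4),c[2:].mean(0).round(4),np.linalg.norm(c[0]-c[1]),np.linalg.norm(c[2]-c[3]))
h=world(p,np.array([[386,82],[386,172]])/1.5,.222); d=h[0]-h[1]; print("handle",h.mean(0).round(4),np.linalg.norm(d).round(4),np.degrees(np.arctan2(d[1],d[0])).round(1))
t0=np.load("top.npy"); im2,_,_=load("t18")
for n,(x,y) in {"blue":(242,228),"pink":(389,268),"turq":(403,162),"jar":(347,130),"tin":(138,128),"brush":(167,290)}.items():
    a=t0[y-18:y+18,x-18:x+18]; b=im2[y-26:y+26,x-26:x+26]; m=cv2.matchTemplate(b,a,cv2.TM_CCOEFF_NORMED); _,v,_,l=cv2.minMaxLoc(m); print(n,"shift px",l[0]-8,l[1]-8,round(v,2))
print(r.close_job())
E
```

```text
cap [0.5525 0.1641 0.192 ] [0.5517 0.1644 0.192 ] 0.05913654863291544 0.05820803151806651
handle [0.5516 0.1647 0.222 ] 0.0422 -33.0
blue shift px 0 0 0.86
pink shift px 0 0 1.0
turq shift px 0 0 1.0
jar shift px 0 0 0.91
tin shift px 0 0 0.98
brush shift px 0 0 1.0
the job is handed in; nothing more can be done
None
```

The feeding tower is built on the cork stand in the order asked: steel dish, green pot, yellow pot, red lid. I handed the job in at about 46 s, with the gripper open and clear of everything.

- **Seating:** each piece was lowered with its slot turned to the pins at −33.1°. Contact force rose only at the expected height for each one: TCP (gripper tip) z 0.031, 0.078, 0.137 and 0.197 m for dish, green, yellow and lid. There was no jam on the way down.
- **Final pictures:** the tower stands upright, with the lid cap at about (0.552, 0.164), within about 1.5 mm of the dish axis, and its handle at −33.0°.
- **Bystanders:** the blue pot, pink lid, turquoise dish, jar, tin and brush show no shift in the top picture.
- **Disagreements:**
  - The camera estimates of the stand centre differ by about 2–4 mm, so the dish may sit up to about 3 mm off the middle.
  - Close-up readings of the green pot and the lid differed from the distant ones. The green pot's 4 mm gap was traced to misread pins, and the lid's 1–1.5 mm was covered by a small correction.

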